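# Clear the belt printer's catch tray

## Robot

A 6-joint arm with a two-finger parallel gripper is mounted at the origin on the work surface. World frame = base frame: x ahead of the robot, y to its left, z up, the work surface at z = 0. Lengths are in mm, angles in degrees, forces in N, time in s.
With the tool pointing down it reaches from about 275 to 850 mm from the base axis. Payload 19 kg.
Tool frame: the origin (TCP) lies on the centre line of the jaws, within the pads' length; the fingertips stand 11 mm ahead of it and the grasp point (between the pads) lies 8 mm behind it; z points along the fingers, y is the direction in which the jaws open and shut (so a half turn about z gives the same grasp; the last joint's range is limited). The gripper opens to 85 mm and grips with 20 to 120 N. Pads are 22 mm wide; open, the fingers measure 114 mm over their backs; the gripper's body (76 mm by 85 mm) begins 54 mm behind the grasp point. The pads swing forward as they close: fully open they stand 13 mm farther back than shut.
Start: joints at [-80.157, 8.623, 82.357, -0, 89.026, -7.678], TCP at [173.081, -548.301, 242.267] pointing down, gripper open.
Joint ranges: [-160.23, 160.23], [-39.13, 120.54], [6.94, 153.29], [-79.49, 259.48], [9.18, 160.14], [-161.06, 161.06]. Speed limits (degrees/s): [108.29, 108.29, 127.2, 172.46, 172.46, 172.46].

## Interface

Orientations are given as [roll, pitch, yaw] about the fixed x, y, z axes, in that order (R = Rz(yaw) Ry(pitch) Rx(roll)).
In Python, from plant import robot gives the robot as it stands.
- The arm moves only by the tool arm_command, never from a script. Its argument "motion" is one flat list of numbers, 7 for each row, row after row: the turn, a rotation vector about the world's x, y, z in rad, then the shift along the world's x, y, z in m, then the finger opening in m, from 0 to 0.0854. A call has exactly 5 rows; each row shifts and turns the pose as measured when the row begins; what a row does not reach is not made up. A row lasts 1/12 s, in which the tool goes at most 41.7 mm and 7.16 degrees, less where a joint would pass 70% of its speed; a pose out of reach is approached as far as the arm can. A call with a gripper value outside its range is refused whole. The fingers move at their own pace and stop on an object; "force" is the grip in N (left out, the last holds). Time passes only in rows, so rows that do not move let the fingers close, or fill a call up. It gives the time, the measured TCP pose, the force and the opening at its end, in the units of the state.
- robot.state(): the state, without advancing time (a new reading comes with each control period).
- robot.capture(name): name is "scene" or "top" or "wrist"; returns the picture (420x560x3 uint8, blue, green, red); there is no depth.
- robot.camera_model(name): a dict with "vfov" (degrees; the focal length in pixels is half the picture's height over the tangent of half this angle, whatever the lens; pixels are square), "cx", "cy" (the principal point, pixels), "dist_coeffs" ([k1, k2, p1, p2, k3] as OpenCV has them; the pictures are not rectified), "pose" (4x4, takes a point from camera to world coordinates). Camera axes: x right, y down, z forward; pixel columns grow to the right and rows downward; lengths in mm; the calibration is good to about 2 mm. A picture is of the moment at which its call begins: read the wrist's pose just before it. camera_model takes no time and is no camera call; for the wrist camera it gives the pose at the moment of the call.
- robot.finish_job(): hands the job in, once; it reports no verdict.
Trained networks look in the newest picture that a camera, given by its name, has taken for a name from the list of things; names that differ only in an ending like _2 or _b are one class to them, and where a whole thing is asked for, a point or a joint stands for the part that bears it (a point fixed in the world has none). Each returns a list of dicts, best first, with "conf" (0 to 1); they miss things now and then, are a little off and sometimes report something else, mostly with a low value. They report only what shows in the picture. A call takes as long as a camera call. They do not tell look-alikes from the thing itself.
- robot.trace(camera, label): "mask" (420x560 bool, what is visible of it) and "rect" ([left, top, right, bottom] in pixels, round what is visible of it).
- robot.place_of(camera, label): "pixel" ([row, column] in pixels: a listed point, or the origin of a listed thing).
The state is a dict: "t": time; "qpos": joint angles; "dq": joint speeds; "effort": joint torques, N m; "ee_pos": TCP position; "eef_rot": TCP orientation; "contact_force": force on the tool from outside, world axes, zero at the start; "wrist_torque": the same for the moment, N m; "gripper_width": finger opening in mm.
Only numpy, scipy, OpenCV 4.12 (cv2) and the standard library are available. Lean on these libraries where they do the work, as an engineer would, in place of code of your own. Each camera call takes 0.05 s, during which the arm holds its last target.

## Task

The print run is finished: empty the printer's catch tray into the tote, every U-shaped cradle in the tote's large compartment and every round foot in its small one, each lying in there below the rim. When all are in, take the spring clip off its rack and clip it, upright, over about the middle of the tote's label tab so that both jaws grip the tab well down, and last of all press the button on the printer's control box fully down. Leave the other things on the bench where they are.

Things in the scene. Friction and masses are not known exactly. Their poses are not given: they have to be found in the camera images.
- printer: desktop belt printer and its dark steel catch tray, fixed. Origin on the table under the tray's centre. Tray 214 mm (x) by 244 mm (y), floor 4 mm thick, rim 4 mm thick, 16 mm above the table. At y = +150 to +250 mm a chute rises from 20 to 100 mm height; the 250 mm tall housing begins at y = +255 mm
- tote: grey open tote, fixed, 240 mm (x) by 205 mm (y) by 60 mm high, walls and floor 4 mm; origin on the table under its centre. A divider 50 mm high along x, middle at y = +18.5 mm, parts the large compartment (y -98.5 to +16.5 mm) from the small one (y +20.5 to +98.5 mm); both reach x -116 to +116 mm. The label tab stands on the middle of its +x wall
- tab_top (a point): middle of the top edge of the tote's label tab: an upright plate 6 mm thick (x) and 70 mm long (y), rising 24 mm above the tote's rim, top edge 84 mm above the table. Axes as the tote's
- rack: clip rack, fixed: a wooden foot 80 x 90 x 12 mm with an upright aluminium plate 6 mm thick (x), 70 mm long (y), top edge 70 mm above the table, on which the clip hangs at the start, its pivot 8 mm above that edge. Origin under its centre on the table
- clip_pivot (a point): centre of the hinge pin (along y, radius 4 mm) of the steel spring clip. Jaws (40 mm wide along y, 20 mm thick together) reach 30 mm down, -z; rubber pads 16 to 30 mm below the pivot; the pin stops the plate. Two handle plates, 30 mm wide, stand up in a V from 6 to 46 mm above. The point is on the +x half (x across the jaws), so it tilts about 0.2 rad about y while squeezed open
- clip_pads (a point): point midway between the clip's jaw pads when it holds a 6 mm plate, 23 mm below the pivot, fixed to its +x half. Squeezed fully, the pads' gap is 12 mm at their top and 18 mm at their tips; let go, the spring shuts them
- clip: the spring clip (65 g): its +x half, origin at the pivot. 30 mm above the pivot the handles' outer faces are about 37 mm apart on a 6 mm plate and 24 mm apart, parallel, at the end stop when fully squeezed, which takes about 9 N there
- clip_spring (a joint): opening of the clip's hinge, rad: about 0 when the pads hold a 6 mm plate, 0.4 fully squeezed open, about -0.2 shut on nothing
- pendant: printer's control box, fixed, 100 x 80 x 40 mm high, with one round push button on top; origin under its centre on the table
- ack_top (a point): centre of the top face of the black push button on the control box, 14 mm radius, about 58 mm above the table; it is pressed straight down
- ack (a joint): travel of the button, m: 0 at rest, 0.006 fully down (about 5 N); it springs back
- cradle1_mid (a point): centre, half-way up, of a printed white U-shaped cradle (some may be absent): 70 mm long (x), 24 mm wide (y), 40 mm high (z), standing with the U open upwards; its solid base is 22 mm high over the whole length and an upright 14 mm thick and 18 mm high stands on each end. Grasp it across the 24 mm width. About 55 g
- cradle2_mid (a point): centre, half-way up, of a printed white U-shaped cradle (some may be absent): 70 mm long (x), 24 mm wide (y), 40 mm high (z), standing with the U open upwards; its solid base is 22 mm high over the whole length and an upright 14 mm thick and 18 mm high stands on each end. Grasp it across the 24 mm width. About 55 g
- cradle3_mid (a point): centre, half-way up, of a printed white U-shaped cradle (some may be absent): 70 mm long (x), 24 mm wide (y), 40 mm high (z), standing with the U open upwards; its solid base is 22 mm high over the whole length and an upright 14 mm thick and 18 mm high stands on each end. Grasp it across the 24 mm width. About 55 g
- foot1_mid (a point): centre, half-way up, of a printed white round foot (some may be absent): 40 mm high (z is its axis), a plain stem of 28 mm diameter standing on a flange of 40 mm diameter that is 8 mm thick and tapers into the stem at 12 mm height. Grasp it across the stem. About 40 g
- foot2_mid (a point): centre, half-way up, of a printed white round foot (some may be absent): 40 mm high (z is its axis), a plain stem of 28 mm diameter standing on a flange of 40 mm diameter that is 8 mm thick and tapers into the stem at 12 mm height. Grasp it across the stem. About 40 g
- foot3_mid (a point): centre, half-way up, of a printed white round foot (some may be absent): 40 mm high (z is its axis), a plain stem of 28 mm diameter standing on a flange of 40 mm diameter that is 8 mm thick and tapers into the stem at 12 mm height. Grasp it across the stem. About 40 g
- tape_roll: bystander to be left alone: small cardboard tape roll, 48 mm across, 18 mm high, between the control box and the rack; origin under it
- mug: bystander to be left alone: white mug, 85 mm high; origin under it
- scraper: bystander to be left alone: scraper, 200 mm long; origin under it
- cleaning_brush: bystander to be left alone: brush, 180 mm long; origin under it
- resin_jar: bystander to be left alone: jar, 80 mm high; origin under it
- mouse: bystander to be left alone: black computer mouse, 60 mm; origin under it
- wood_find: bystander to be left alone: dark old piece of wood, about 200 mm long; origin under it
Things that resemble listed ones, but are neither listed nor needed, are in the scene too. Leave any orange or pink look-alike of the part that bears foot1_mid alone.

How it is judged (in metres and radians):
On the way, in this order (a step that is already met when the one before it is completed fails the run):
1. every part that is there lies in its compartment: cradles in the large one, feet in the small one (x of cradle1_mid in the frame of tote between -0.116 and 0.116 m and y of cradle1_mid in the frame of tote between -0.0985 and 0.0165 m and z of cradle1_mid in the frame of tote between 0 and 0.052 m and x of cradle2_mid in the frame of tote between -0.116 and 0.116 m and y of cradle2_mid in the frame of tote between -0.0985 and 0.0165 m and z of cradle2_mid in the frame of tote between 0 and 0.052 m and x of cradle3_mid in the frame of tote between -0.116 and 0.116 m and y of cradle3_mid in the frame of tote between -0.0985 and 0.0165 m and z of cradle3_mid in the frame of tote between 0 and 0.052 m and x of foot1_mid in the frame of tote between -0.116 and 0.116 m and y of foot1_mid in the frame of tote between 0.0205 and 0.0985 m and z of foot1_mid in the frame of tote between 0 and 0.052 m and x of foot2_mid in the frame of tote between -0.116 and 0.116 m and y of foot2_mid in the frame of tote between 0.0205 and 0.0985 m and z of foot2_mid in the frame of tote between 0 and 0.052 m and x of foot3_mid in the frame of tote between -0.116 and 0.116 m and y of foot3_mid in the frame of tote between 0.0205 and 0.0985 m and z of foot3_mid in the frame of tote between 0 and 0.052 m), for 0.3 s.
2. the clip grips the tote's label tab (x of clip_pads in the frame of tab_top between -0.009 and 0.009 m and y of clip_pads in the frame of tab_top between -0.025 and 0.025 m and z of clip_pads in the frame of tab_top below -0.006 m and angle between clip_pivot's own z axis and vertical below 0.2 rad and angle between the x axis of clip and the x axis of tote, either way round below 0.3 rad and value of joint clip_spring between -0.1 and 0.1 rad and contact force between clip and tote above 2 N and linear speed of clip below 0.02 m/s), for 0.3 s.
3. the button is pressed down (more than 4.5 mm of its 6 mm) (value of joint ack above 0.0045 m).
At the end, for the whole second after the job is handed in: Every cradle's centre in the large compartment, every foot's in the small one, under 52 mm above the tote's underside; clip pads gripping the tab (>2 N, joint within 0.1 of 0), 6 mm or more below its edge, within 25 mm of its middle, upright (0.2 rad), square (0.3 rad); button up again (all of step 1 and all of step 2 and value of joint ack below 0.002 m); the robot touches nothing.
It fails at once if another thing on the bench is moved more than 4 cm (distance of any of tape_roll, mug, scraper, cleaning_brush, resin_jar, mouse, wood_find from where it was at the start of the episode above 0.04 m).
Of cradle1, cradle2, cradle3, foot1, foot2, foot3 only 4 to 6 are there at a start; the rules pass over those that are not, and their reading is None.
At some moment in a run one of cradle1, cradle2, cradle3, foot1, foot2, foot3 may be knocked a few centimetres aside while the robot is not near it.
It also fails if it takes over 210 s, if anything falls off the work surface, if the arm or the gripper's body presses on something with over 40 N, if the wrist force passes 120 N, or if a joint passes its speed limit or range.

## Working session

There is one attempt and no reset: what is moved stays moved. The work goes in short steps, Python scripts to look and compute and a tool call to move; the robot and the scene stay as the last step left them, time stands still between calls to the robot, and variables do not carry over. Pictures are saved under pics/ and viewed, and the job is handed in when it is done.

Besides the shell and the picture viewer there is one more tool, called as name(argument=value, ...) on one line, values as JSON. arm_command: Moves the arm, as the interface text tells. Its arguments: {"type":"object","properties":{"motion":{"type":"array","items":{"type":"number"}},"force":{"type":"number"}},"required":["motion"]}

```bash
ls; mkdir -p pics
python3 - <<'E'
from plant import robot
import cv2
print(robot.state())
for n in ("scene","top","wrist"):
    im=robot.capture(n); cv2.imwrite(f"pics/{n}0.png",im)
    m=robot.camera_model(n); print(n,m)
E
```

```text
pics
{'t': 0.0, 'qpos': array([-8.01561921e+01,  8.65083319e+00,  8.23931513e+01, -1.93278501e-03,
        8.90244444e+01, -7.67718875e+00]), 'dq': array([-0.01125157,  0.00739668, -0.04737553,  0.03353125,  0.11289127,
       -0.01740341]), 'effort': array([-5.14168369e-04, -7.13062191e+01, -5.70866454e+01, -2.42131791e-04,
        9.05946479e-03,  4.30089926e-05]), 'ee_pos': array([ 173.04289759, -548.10595549,  241.67534602]), 'eef_rot': array([-1.79931926e+02, -7.22638742e-03,  1.75210264e+01]), 'contact_force': array([0.10866605, 0.50042636, 0.55587532]), 'wrist_torque': array([-0.02191982,  0.04790345, -0.05967916]), 'gripper_width': 85.03409385597162}
scene {'vfov': 51.88640970770609, 'cx': 285.4795621577798, 'cy': 211.61944948952637, 'dist_coeffs': array([-0.00597044,  0.        ,  0.        ,  0.        ,  0.        ]), 'pose': array([[-3.60104450e-01,  5.27897236e-01, -7.69187424e-01,
         1.45483339e+03],
       [ 9.32624709e-01,  1.83245719e-01, -3.10857136e-01,
         3.55013119e+02],
       [-2.31503201e-02, -8.29304235e-01, -5.58317605e-01,
         7.45314902e+0
[... 436 characters left out ...]
1],
       [-5.47234923e-03, -1.69607998e-01, -9.85496413e-01,
         1.15232844e+03],
       [ 0.00000000e+00,  0.00000000e+00,  0.00000000e+00,
         1.00000000e+00]])}
wrist {'vfov': 61.11190694909941, 'cx': 278.46282199326527, 'cy': 203.10825111340768, 'dist_coeffs': array([-0.04942788,  0.        ,  0.        ,  0.        ,  0.        ]), 'pose': array([[ 3.00344334e-01, -9.05976953e-01, -2.98327071e-01,
         2.48945817e+02],
       [-9.53829957e-01, -2.85702547e-01, -9.26416096e-02,
        -5.25053186e+02],
       [-1.30164093e-03,  3.12377680e-01, -9.49957099e-01,
         3.73663620e+02],
       [ 0.00000000e+00,  0.00000000e+00,  0.00000000e+00,
         1.00000000e+00]])}
```

View pics/top0.png

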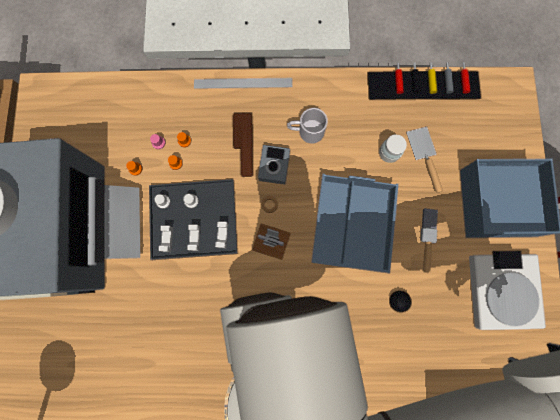

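View pics/scene0.png

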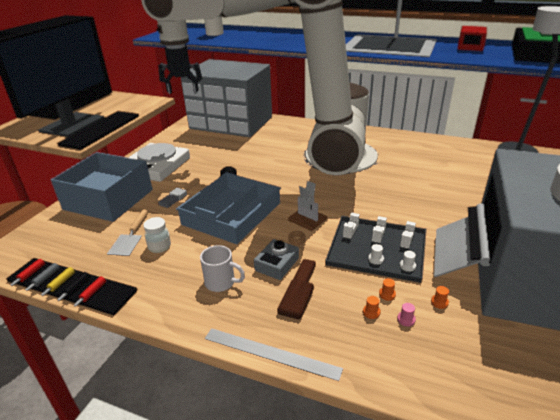

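View pics/wrist0.png

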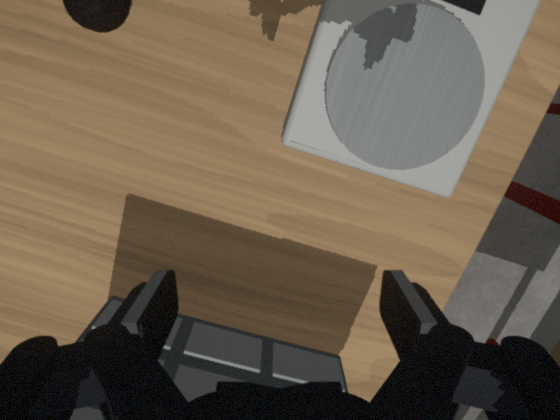

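Top picture: tray at (193,218) with 3 cradles (165,237),(194,237),(221,234) and 2 feet (162,201),(190,199). The tote with divider is at (355,222), the rack with clip at (271,239), and the control box at (274,163). The orange and pink look-alikes are outside the tray.

```bash
cat > h.py <<'E'
from plant import robot
import numpy as np, cv2
def K(m):
    f=210/np.tan(np.radians(m['vfov']/2)); return np.array([[f,0,m['cx']],[0,f,m['cy']],[0,0,1.]])
def ray(m,px):  # px (row,col)
    p=cv2.undistortPoints(np.array([[[px[1],px[0]]]],float),K(m),m['dist_coeffs'])[0,0]
    P=m['pose']; d=P[:3,:3]@np.array([p[0],p[1],1]); return P[:3,3],d
def atz(m,px,z):
    o,d=ray(m,px); return (o+d*(z-o[2])/d[2])
def proj(m,X):
    P=np.linalg.inv(m['pose']); R,_=cv2.Rodrigues(P[:3,:3]); q,_=cv2.projectPoints(np.array(X,float).reshape(-1,1,3),R,P[:3,3],K(m),m['dist_coeffs']); return q[:,0,::-1]
def tri(obs): # list of (m,px)
    A=np.zeros((3,3));b=np.zeros(3)
    for m,px in obs:
        o,d=ray(m,px); d=d/np.linalg.norm(d); Q=np.eye(3)-np.outer(d,d); A+=Q;b+=Q@o
    return np.linalg.solve(A,b)
def st():
    s=robot.state(); print('t',round(s['t'],2),'pos',s['ee_pos'].round(1),'rot',s['eef_rot'].round(2),'F',s['contact_force'].round(1),'w',round(s['gripper_width'],1),'q',s['qpos'].round(1))
E
python3 - <<'E'
from h import *
Z=dict(cradle1_mid=24,foot1_mid=24,tote=0,tab_top=84,clip_pivot=78,ack_top=58,rack=0,printer=0,pendant=0,tape_roll=0)
ms={c:robot.camera_model(c) for c in('top','scene')}
for l,z in Z.items():
    for c in ms:
        for r in robot.place_of(c,l)[:6]:
            print(l,c,round(r['conf'],2),np.round(r['pixel'],1),atz(ms[c],r['pixel'],z).round(1))
st()
E
```

```text
cradle1_mid top 0.57 [130.7 311.9] [ 765.  -107.2   24. ]
cradle1_mid top 0.5 [243.9 165.1] [439.8 309.2  24. ]
cradle1_mid top 0.25 [159.1 428.9] [ 675.6 -442.7   24. ]
cradle1_mid scene 0.76 [238.6 407.7] [474.5 313.9  24. ]
cradle1_mid scene 0.71 [240.8 279.4] [599.2 -11.   24. ]
foot1_mid top 0.74 [137.2 181.8] [750.3 272.2  24. ]
foot1_mid top 0.72 [139.2 154. ] [745.5 353.6  24. ]
foot1_mid top 0.71 [161.3 176.5] [677.7 285.2  24. ]
foot1_mid top 0.52 [166.  132.9] [665.5 411.3  24. ]
foot1_mid top 0.49 [199.2 162.4] [566.8 321.6  24. ]
foot1_mid scene 0.83 [314.7 408.3] [750.1 353.6  24. ]
foot1_mid scene 0.82 [295.  439.1] [665.6 411.4  24. ]
foot1_mid scene 0.75 [259.5 405.8] [564.2 321.6  24. ]
foot1_mid scene 0.59 [286.9 384.6] [681.1 289.2  24. ]
tote top 0.93 [224.1 352.8] [ 492.6 -219.3    0. ]
tote scene 0.59 [211.7 230.8] [ 484.2 -220.5    0. ]
tote scene 0.35 [255.6 373.5] [546.9 237.7   0. ]
tab_top top 0.92 [179.3 360.3] [ 603.4 -229.9   84. ]
tab_top scene 0.76 [208.2 201.2] [ 605.2 -242.5   84. ]
clip_pivot top 0.58 [235.7 269.9] [454.2  15.2  78. ]
clip_pivot scene 0.51 [196.2 305.4] [441.2   9.4  78. ]
ack_top top 0.4 [164.3 271.9] [655.5   9.1  58. ]
ack_top top 0.17 [202.3 190. ] [550.5 234.8  58. ]
ack_top scene 0.47 [239.1 277.3] [634.6  -1.6  58. ]
rack top 0.8 [240.7 269.4] [447.9  19.2   0. ]
rack scene 0.71 [219.5 306.2] [447.1  14.2   0. ]
printer top 0.83 [217.5 190.2] [517.  246.4   0. ]
printer scene 0.63 [249.8 379.8] [517.  248.7   0. ]
pendant top 0.67 [166.2 272.2] [666.2   9.8   0. ]
pendant top 0.3 [243.4 424.9] [ 434.9 -422.2    0. ]
pendant scene 0.85 [263.3 275.3] [663.7   2.3   0. ]
tape_roll top 0.73 [205.7 267. ] [548.8  25.6   0. ]
tape_roll scene 0.61 [239.4 294.5] [550.6  14.6   0. ]
t 1.15 pos [ 173.1 -548.3  242.3] rot [-180.     -0.     17.52] F [ 0.5  0.1 -0.5] w 85.2 q [-80.2   8.6  82.4  -0.   89.   -7.7]
```

arm_command(motion=[0,0,-0.015,0.014,0.038,0.003,0.085,0,0,-0.015,0.014,0.038,0.003,0.085,0,0,-0.015,0.014,0.038,0.003,0.085,0,0,-0.015,0.014,0.038,0.003,0.085,0,0,-0.015,0.014,0.038,0.003,0.085])

```text
t: 1.57
ee_pos: [241.2, -356.7, 253.4]
eef_rot: [-179.7, 0.0, 12.7]
contact_force: [0.6, -1.0, 0.0]
gripper_width: 84.9
```

arm_command(motion=[0,0,-0.015,0.014,0.038,0.003,0.085,0,0,-0.015,0.014,0.038,0.003,0.085,0,0,-0.015,0.014,0.038,0.003,0.085,0,0,-0.015,0.014,0.038,0.003,0.085,0,0,-0.015,0.014,0.038,0.003,0.085])

```text
t: 1.98
ee_pos: [309.9, -160.6, 269.2]
eef_rot: [-179.8, -0.1, 7.9]
contact_force: [1.1, -0.2, -0.0]
gripper_width: 85.0
```

arm_command(motion=[0,0,-0.015,0.014,0.038,0.003,0.085,0,0,-0.015,0.014,0.038,0.003,0.085,0,0,-0.015,0.014,0.038,0.003,0.085,0,0,-0.015,0.014,0.038,0.003,0.085,0,0,-0.015,0.014,0.038,0.003,0.085])

```text
t: 2.4
ee_pos: [374.4, 21.6, 285.3]
eef_rot: [-180.0, -0.4, 3.7]
contact_force: [0.4, -1.3, -0.5]
gripper_width: 85.2
```

arm_command(motion=[0,0,-0.015,0.014,0.038,0.003,0.085,0,0,-0.015,0.014,0.038,0.003,0.085,0,0,-0.015,0.014,0.038,0.003,0.085,0,0,-0.015,0.014,0.038,0.003,0.085,0,0,-0.015,0.014,0.038,0.003,0.085])

```text
t: 2.82
ee_pos: [442.6, 218.3, 301.9]
eef_rot: [-180.0, -0.7, -0.7]
contact_force: [1.1, -1.7, 0.3]
gripper_width: 85.2
```

arm_command(motion=[0,0,0.002,0.015,0.015,-0.002,0.05,0,0,0,0.015,0.015,0,0.05,0,0,0,0.01,0.01,0,0.05,0,0,0,0,0,0,0.05,0,0,0,0,0,0,0.05])

```text
t: 3.23
ee_pos: [484.6, 269.0, 298.5]
eef_rot: [-179.9, -0.6, -0.2]
contact_force: [-1.0, -0.3, 0.0]
gripper_width: 49.7
```

Run:
```python
from h import *
import pickle
m=robot.camera_model('wrist'); im=robot.capture('wrist'); cv2.imwrite('pics/w1.png',im)
pickle.dump(m,open('w1.pkl','wb'))
st()
for l,z in dict(cradle1_mid=24,foot1_mid=24).items():
    for r in robot.place_of('wrist',l)[:6]: print(l,round(r['conf'],2),np.round(r['pixel'],1),atz(m,r['pixel'],z).round(1))
```

```text
t 3.28 pos [484.5 268.8 298.5] rot [-179.94   -0.62   -0.21] F [-0.8  0.3 -0. ] w 50.0 q [ 21.1   5.   79.9  -0.2  94.4 111.3]
cradle1_mid 0.62 [189.5 244.1] [450.7 309.5  24. ]
foot1_mid 0.9 [ 91.5 229.9] [562.4 321.6  24. ]
foot1_mid 0.47 [186.8 243.7] [454.  309.9  24. ]
```

View pics/w1.png

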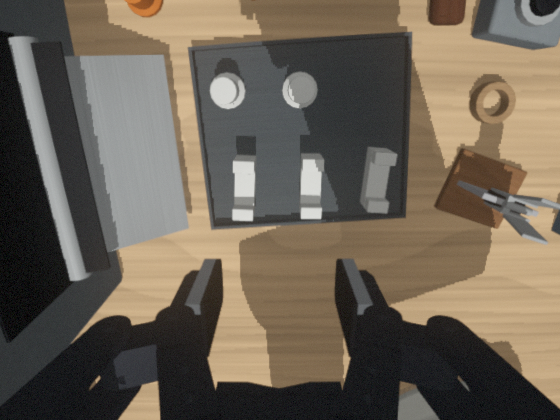

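Wrist picture: tray with cradles at (col 243,row 188), (311,186), (378,181) and feet at (228,91), (299,90). The chute is at left and the rack with the clip at (500,195). I'll enlarge it for corners.

Run:
```python
import cv2
im=cv2.imread('pics/w1.png')[60:230,195:415]
im=cv2.convertScaleAbs(im,alpha=1.2,beta=10)
cv2.imwrite('pics/w1z.png',cv2.resize(im,None,fx=3.5,fy=3.5,interpolation=cv2.INTER_CUBIC))
```

```text
(no output)
```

View pics/w1z.png

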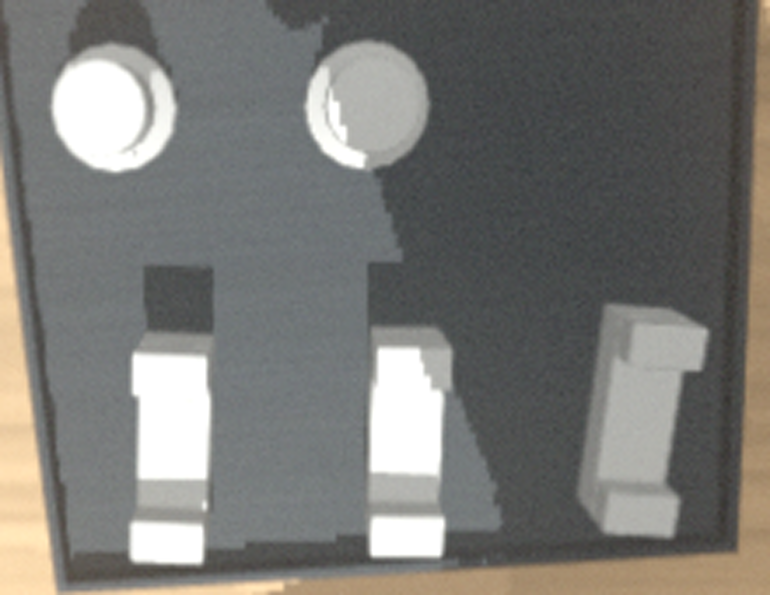

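Run:
```python
from h import *
import pickle
m=pickle.load(open('w1.pkl','rb'))
C={'A':[(133,352),(208,352),(203,563),(131,563)],'B':[(376,348),(451,348),(442,556),(370,556)],'C':[(630,322),(708,330),(676,537),(603,530)]}
for n,q in C.items():
    p=np.array([atz(m,(60+v/3.5,195+u/3.5),44)[:2] for u,v in q])
    ax=(p[0]+p[1]-p[2]-p[3])/2
    print(n,p.mean(0).round(1),'len',np.linalg.norm(ax).round(1),'wid',np.linalg.norm(p[0]-p[1]).round(1),'yaw',np.degrees(np.arctan2(ax[1],ax[0])).round(1))
for n,(u,v) in {'F1':(100,106),'F2':(377,104)}.items(): print(n,atz(m,(60+v/3.5,195+u/3.5),44).round(1))
for n,(u,v) in {'F1':(114,106),'F2':(367,104)}.items(): print(n,atz(m,(60+v/3.5,195+u/3.5),8).round(1))
```

```text
A [453.8 308.6] len 70.9 wid 23.6 yaw -2.8
B [455.4 230.7] len 69.6 wid 23.6 yaw -0.6
C [462.7 152.1] len 69.0 wid 25.0 yaw -3.2
F1 [563.7 325.5  44. ]
F2 [563.8 243.   44. ]
F1 [563.7 326.3   8. ]
F2 [563.9 243.9   8. ]
```

arm_command(motion=[0,0.005,-0.015,-0.006,0.008,-0.035,0.052,0,0.005,-0.015,-0.006,0.008,-0.035,0.052,0,0,-0.015,-0.006,0.008,-0.035,0.052,0,0,0,-0.006,0.008,-0.035,0.052,0,0,0,-0.006,0.008,-0.035,0.052], force=30)

```text
t: 3.8
ee_pos: [455.2, 305.6, 128.8]
eef_rot: [-179.5, -1.1, -3.3]
contact_force: [0.9, 0.6, -0.9]
gripper_width: 52.2
```

arm_command(motion=[0,0,0,-0.001,0.003,-0.03,0.052,0,0,0,0,0,-0.03,0.052,0,0,0,0,0,-0.025,0.052,0,0,0,0,0,-0.012,0.052,0,0,0,0,0,0,0.052])

```text
t: 4.22
ee_pos: [448.4, 305.1, 23.2]
eef_rot: [-179.7, -0.8, -3.4]
contact_force: [-1.1, -0.0, -0.1]
gripper_width: 51.9
```

arm_command(motion=[0,0.01,0.008,0.005,0.0035,-0.004,0.052,0,0,0,0.0,0,-0.002,0.052,0,0,0,0,0,0,0.052,0,0,0,0,0,0,0.02,0,0,0,0,0,0,0.02])

```text
t: 4.63
ee_pos: [455.8, 308.5, 21.2]
eef_rot: [-179.5, -0.4, -3.0]
contact_force: [-0.3, -0.4, -0.2]
gripper_width: 28.7
```

arm_command(motion=[0,0,0,0,0,0,0.015,0,0,0,0,0,0,0.015,0,0,0,0,0,0.01,0.015,0,0,0,0,0,0.015,0.015,0,0,0,0,0,0.015,0.015])

```text
t: 5.05
ee_pos: [454.9, 308.0, 62.6]
eef_rot: [-179.6, -0.3, -3.0]
contact_force: [-0.1, 1.1, -0.5]
gripper_width: 23.4
```

Run:
```python
from h import *
im=robot.capture('wrist'); cv2.imwrite('pics/w2.png',im); st()
```

```text
t 5.1 pos [456.1 308.6  65.8] rot [-179.51   -0.53   -3.02] F [2.5 2.1 3.5] w 23.5 q [ 26.   12.5  99.2   0.2  67.7 118.9]
```

View pics/w2.png

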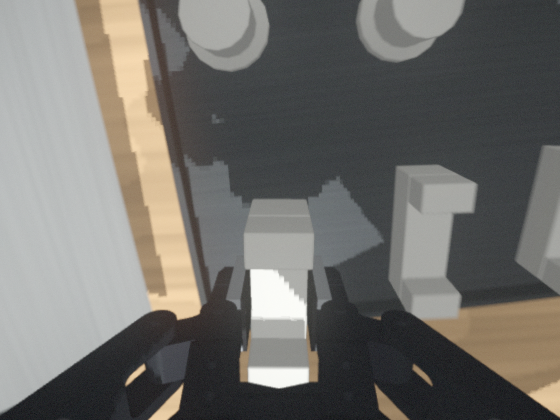

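arm_command(motion=[0,0,0.1,0.005,-0.02,0.033,0.015,0,0,0.11,0.005,-0.03,0.025,0.015,0,0,0.11,0.005,-0.032,0.02,0.015,0,0,0.11,0.005,-0.034,0.015,0.015,0,0,0.11,0.005,-0.036,0.01,0.015])

```text
t: 5.52
ee_pos: [478.3, 161.5, 172.3]
eef_rot: [-179.6, -0.6, 28.4]
contact_force: [0.3, -0.3, -1.1]
gripper_width: 23.2
```

arm_command(motion=[0,0,0.11,0.005,-0.037,0.003,0.015,0,0,0.11,0.005,-0.037,0.003,0.015,0,0,0.11,0.005,-0.037,0.003,0.015,0,0,0.11,0.005,-0.037,0.003,0.015,0,0,0.11,0.005,-0.037,0.003,0.015])

```text
t: 5.93
ee_pos: [501.4, -12.6, 192.0]
eef_rot: [-179.9, -0.9, 58.4]
contact_force: [0.3, 0.7, 0.2]
gripper_width: 23.6
```

arm_command(motion=[0,0,0.1,0.005,-0.037,0.003,0.015,0,0,0.1,0.005,-0.037,0.003,0.015,0,0,0.1,0.005,-0.037,0.003,0.015,0,0,0.1,0.005,-0.037,0.003,0.015,0,0,0.05,0.005,-0.037,0.003,0.015])

```text
t: 6.35
ee_pos: [525.1, -205.6, 211.2]
eef_rot: [179.9, -0.9, 85.6]
contact_force: [1.8, -0.1, -1.5]
gripper_width: 23.1
```

arm_command(motion=[0,0,-0.02,-0.01,-0.015,0.01,0.015,0,0,0,-0.01,-0.015,0.01,0.015,0,0,0,-0.01,0,0.01,0.015,0,0,0,0,0,0,0.015,0,0,0,0,0,0,0.015])

```text
t: 6.77
ee_pos: [492.9, -244.4, 243.4]
eef_rot: [179.9, -0.8, 84.3]
contact_force: [0.4, 0.3, -1.3]
gripper_width: 23.1
```

Run:
```python
from h import *
import pickle
m=robot.camera_model('wrist'); im=robot.capture('wrist'); cv2.imwrite('pics/w3.png',im); st()
pickle.dump(m,open('w3.pkl','wb'))
for l,z in dict(tote=0,tab_top=84).items():
    for r in robot.place_of('wrist',l)[:6]: print(l,round(r['conf'],2),np.round(r['pixel'],1),atz(m,r['pixel'],z).round(1))
```

```text
t 6.82 pos [ 493.1 -244.1  243.6] rot [179.85  -0.8   84.32] F [-0.2  0.8 -0.1] w 23.0 q [-34.8   5.7  85.4   0.8  89.1 -29.1]
tote 0.95 [137.5 275. ] [ 492.5 -212.4    0. ]
```

View pics/w3.png

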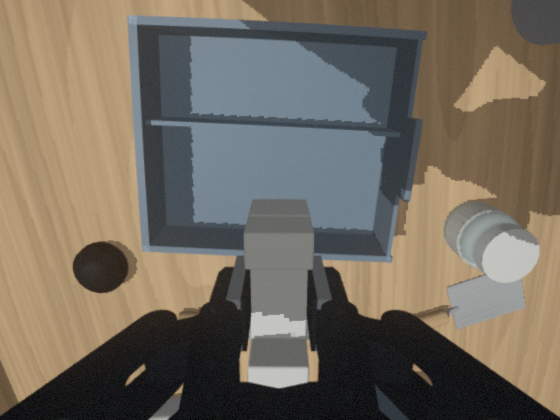

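Run:
```python
from h import *
import pickle
m=pickle.load(open('w3.pkl','rb'))
p=np.array([atz(m,(v,u),60)[:2] for u,v in [(131,17),(425,33),(390,261),(145,248)]])
print(p.round(1)); c=p.mean(0); ax=(p[1]+p[2]-p[0]-p[3])/2; ay=(p[0]+p[1]-p[2]-p[3])/2
print(c, np.linalg.norm(ax),np.linalg.norm(ay),np.degrees(np.arctan2(ax[1],ax[0])),np.degrees(np.arctan2(-ay[0],ay[1])))
th=np.arctan2(ax[1],ax[0]); R=np.array([[np.cos(th),-np.sin(th)],[np.sin(th),np.cos(th)]])
for q in [(70,-41),(0,-41),(-70,-41),(-50,59),(50,59),(118,0)]: print(q,(c+R@q).round(1))
```

```text
[[ 386.8  -95.4]
 [ 625.8 -131.6]
 [ 594.3 -336.8]
 [ 356.2 -298.5]]
[ 490.77216303 -215.56230961] 241.45999841869738 206.46151988918476 -8.88119550079696 -8.64022039397336
(70, -41) [ 553.6 -266.9]
(0, -41) [ 484.4 -256.1]
(-70, -41) [ 415.3 -245.3]
(-50, 59) [ 450.5 -149.6]
(50, 59) [ 549.3 -165. ]
(118, 0) [ 607.4 -233.8]
```

arm_command(motion=[0,0.005,-0.02,0.01,-0.005,-0.03,0.015,0,0.005,-0.02,0.01,-0.005,-0.03,0.015,0,0,-0.014,0.01,-0.005,-0.03,0.015,0,0,0,0.01,-0.005,-0.03,0.015,0,0,0,0.008,-0.003,-0.02,0.015])

```text
t: 7.33
ee_pos: [545.4, -263.3, 102.0]
eef_rot: [180.0, -0.5, 81.4]
contact_force: [-0.4, -0.3, -1.4]
gripper_width: 23.2
```

arm_command(motion=[0,0,0,0,0,-0.025,0.015,0,0,0,0,0,-0.012,0.015,0,0,0,0,0,-0.005,0.015,0,0,0,0,0,0,0.015,0,0,0,0,0,0,0.015])

```text
t: 7.75
ee_pos: [545.8, -257.8, 50.0]
eef_rot: [-179.5, -0.8, 81.7]
contact_force: [0.1, 0.3, -0.5]
gripper_width: 23.1
```

arm_command(motion=[0,0,0,-0.004,-0.009,-0.008,0.015,0,0,0,0,0,-0.008,0.015,0,0,0,0,0,-0.002,0.015,0,0,0,0,0,0,0.015,0,0,0,0,0,0,0.035])

```text
t: 8.17
ee_pos: [542.6, -268.4, 33.6]
eef_rot: [-179.7, -0.7, 81.8]
contact_force: [-1.1, -1.1, 0.5]
gripper_width: 33.8
```

arm_command(motion=[0,0,0,0,0,0,0.035,0,0,0,0,0,0,0.035,0,0,0,0,0,0.01,0.036,0,0,0,0,0,0.03,0.036,0,0,0,0,0,0.04,0.036])

```text
t: 8.58
ee_pos: [539.8, -266.5, 110.6]
eef_rot: [-179.2, -1.0, 81.7]
contact_force: [0.8, -0.1, 0.3]
gripper_width: 35.9
```

arm_command(motion=[0,0,-0.1,0,0.02,0.03,0.05,0,0,-0.11,0,0.03,0.02,0.05,0,0,-0.11,-0.005,0.035,0.01,0.05,0,0,-0.11,-0.005,0.037,0.005,0.05,0,0,-0.11,-0.005,0.037,0.005,0.05])

```text
t: 9.0
ee_pos: [525.8, -109.6, 196.3]
eef_rot: [-180.0, -0.9, 49.5]
contact_force: [0.4, 1.0, 0.9]
gripper_width: 50.3
```

Run:
```python
from h import *
im=robot.capture('wrist'); cv2.imwrite('pics/w4.png',im); st()
im=robot.capture('top'); cv2.imwrite('pics/t4.png',im)
```

```text
t 9.05 pos [ 525.3 -104.2  197.9] rot [-179.96   -1.07   48.69] F [3.7 5.8 4.2] w 50.0 q [-20.1   4.7  91.9   1.   83.1  21.1]
```

View pics/t4.png

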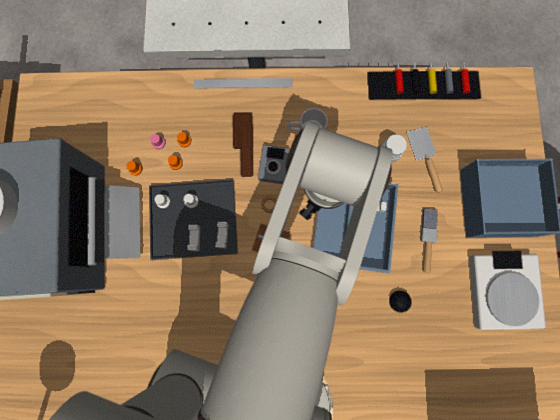

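arm_command(motion=[0,0,-0.1,0,0.037,0,0.05,0,0,-0.1,0,0.037,0,0.05,0,0,-0.1,0,0.037,0,0.05,0,0,-0.1,0,0.037,0,0.05,0,0,-0.1,-0.01,0.037,0,0.05])

```text
t: 9.52
ee_pos: [516.2, 76.7, 202.4]
eef_rot: [179.7, -1.2, 20.6]
contact_force: [1.1, 0.0, -0.5]
gripper_width: 50.0
```

arm_command(motion=[0,0,-0.1,-0.015,0.037,-0.01,0.05,0,0,-0.1,-0.015,0.037,-0.015,0.05,0,0,-0.1,-0.015,0.03,-0.015,0.05,0,0,-0.06,-0.01,0.02,-0.015,0.05,0,0,0,0,0,0,0.05])

```text
t: 9.93
ee_pos: [459.5, 205.8, 152.1]
eef_rot: [179.7, -1.6, -0.5]
contact_force: [-1.3, -0.6, -0.8]
gripper_width: 50.2
```

Run:
```python
from h import *
import pickle
m=robot.camera_model('wrist');im=robot.capture('wrist'); cv2.imwrite('pics/w5.png',im); st()
pickle.dump(m,open('w5.pkl','wb'))
```

```text
t 9.98 pos [460.7 204.7 153.6] rot [179.71  -1.68  -0.29] F [-0.1 -0.4 -0.2] w 49.9 q [ 15.7   2.  100.   -0.8  76.4 106.1]
```

View pics/w5.png

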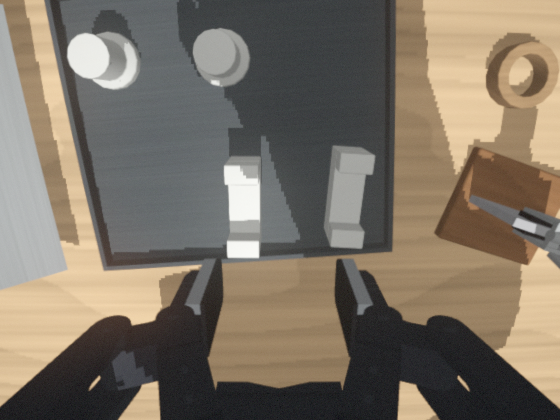

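```bash
cat >> h.py <<'E'
def rect(m,q,z=44):
    p=np.array([atz(m,(v,u),z)[:2] for u,v in q]); ax=(p[0]+p[1]-p[2]-p[3])/2
    return p.mean(0).round(1),np.linalg.norm(ax).round(1),np.linalg.norm(p[0]-p[1]).round(1),np.degrees(np.arctan2(ax[1],ax[0])).round(1)
E
python3 - <<'E'
from h import *
import pickle
m=pickle.load(open('w5.pkl','rb'))
print(rect(m,[(225,170),(260,170),(259,257),(228,257)]))
print(rect(m,[(338,160),(373,163),(362,247),(330,246)]))
E
```

```text
(array([454.3, 229.9]), np.float64(65.8), np.float64(24.2), np.float64(-1.6))
(array([460.7, 152.8]), np.float64(63.5), np.float64(24.5), np.float64(-3.4))
```

arm_command(motion=[0,0.02,0,0,0.006,-0.026,0.052,0,0.01,0,0,0.006,-0.026,0.052,0,0,0,0,0.006,-0.026,0.052,0,0,0,0,0.005,-0.018,0.052,0,0,0,0,0.002,-0.005,0.052])

```text
t: 10.4
ee_pos: [466.1, 227.9, 56.8]
eef_rot: [179.8, -0.6, 0.2]
contact_force: [-1.1, -0.2, 0.0]
gripper_width: 52.2
```

arm_command(motion=[0,0,-0.01,-0.01,0.002,-0.015,0.052,0,0,0,0,0,-0.012,0.052,0,0,0,0,0,-0.006,0.052,0,0,0,0,0,0,0.052,0,0,0,0,0,0,0.052])

```text
t: 10.82
ee_pos: [460.6, 227.6, 26.0]
eef_rot: [179.8, -0.8, -0.2]
contact_force: [-0.5, 0.3, 0.1]
gripper_width: 52.2
```

arm_command(motion=[0,0,-0.01,-0.006,0.003,-0.005,0.052,0,0,0,0,0,-0.001,0.052,0,0,0,0,0,0,0.02,0,0,0,0,0,0,0.015,0,0,0,0,0,0,0.015])

```text
t: 11.23
ee_pos: [456.3, 230.9, 22.5]
eef_rot: [179.9, -1.0, -0.8]
contact_force: [-0.4, -0.3, 0.0]
gripper_width: 23.1
```

arm_command(motion=[0,0,0,0,0,0,0.015,0,0,0,0,0,0,0.015,0,0,0,0,0,0.01,0.015,0,0,0,0,0,0.025,0.015,0,0,0,0,0,0.035,0.015])

```text
t: 11.65
ee_pos: [452.9, 229.7, 89.7]
eef_rot: [179.7, -0.5, -0.8]
contact_force: [0.5, 1.4, -1.5]
gripper_width: 22.7
```

arm_command(motion=[0,0,0.1,0.005,-0.025,0.03,0.015,0,0,0.1,0.005,-0.032,0.025,0.015,0,0,0.1,0.005,-0.034,0.02,0.015,0,0,0.1,0.005,-0.036,0.015,0.015,0,0,0.1,0.005,-0.037,0.01,0.015])

```text
t: 12.07
ee_pos: [476.7, 70.4, 201.2]
eef_rot: [179.6, -0.9, 28.4]
contact_force: [1.2, 0.8, -0.8]
gripper_width: 22.9
```

arm_command(motion=[0,0,0.1,0.003,-0.038,0,0.015,0,0,0.1,0.003,-0.038,0,0.015,0,0,0.1,0.003,-0.038,0,0.015,0,0,0.1,0.003,-0.038,0,0.015,0,0,0.1,0.003,-0.038,0,0.015])

```text
t: 12.48
ee_pos: [490.7, -116.1, 209.4]
eef_rot: [179.2, -1.2, 56.7]
contact_force: [0.9, -0.6, -0.0]
gripper_width: 23.1
```

arm_command(motion=[0,0,0.1,0,-0.038,0,0.015,0,0,0.1,0,-0.038,0,0.015,0,0,0.1,0,-0.035,0,0.015,0,0,0.1,0,-0.02,0,0.015,0,0,0.03,0,0,0,0.015])

```text
t: 12.9
ee_pos: [488.2, -259.1, 213.5]
eef_rot: [179.1, -1.1, 82.5]
contact_force: [0.5, 0.8, 0.1]
gripper_width: 23.3
```

arm_command(motion=[0.01,0.01,-0.01,-0.004,0,-0.035,0.015,0,0,-0.01,-0.004,0,-0.035,0.015,0,0,0,0,0,-0.03,0.015,0,0,0,0,0,-0.025,0.015,0,0,0,0,0,-0.012,0.015])

```text
t: 13.32
ee_pos: [479.8, -263.1, 78.9]
eef_rot: [179.3, -1.4, 81.3]
contact_force: [0.8, -0.9, -1.2]
gripper_width: 23.2
```

arm_command(motion=[0,0,0,0,0.003,-0.018,0.015,0,0,0,0,0.002,-0.014,0.015,0,0,0,0,0,-0.005,0.015,0,0,0,0,0,0,0.015,0,0,0,0,0,0,0.015])

```text
t: 13.73
ee_pos: [478.7, -257.4, 40.4]
eef_rot: [179.4, -1.5, 81.3]
contact_force: [0.8, -0.3, -0.2]
gripper_width: 23.2
```

arm_command(motion=[0,0,0,0,0,-0.009,0.015,0,0,0,0,0,-0.003,0.015,0,0,0,0,0,0,0.034,0,0,0,0,0,0,0.034,0,0,0,0,0,0,0.034])

```text
t: 14.15
ee_pos: [480.1, -258.8, 30.7]
eef_rot: [179.2, -1.3, 81.3]
contact_force: [-0.3, 0.3, 0.2]
gripper_width: 33.7
```

arm_command(motion=[0,0,0,0,0,0.005,0.036,0,0,0,0,0,0.025,0.036,0,0,0,0,0,0.035,0.036,0,0,0,0,0,0.04,0.036,0,0,0,0,0,0.04,0.036])

```text
t: 14.57
ee_pos: [476.1, -256.0, 174.7]
eef_rot: [179.9, -1.7, 81.2]
contact_force: [0.1, -1.1, -0.4]
gripper_width: 36.2
```

arm_command(motion=[0,0,-0.1,0,0.034,0.01,0.05,0,0,-0.1,0,0.038,0.01,0.05,0,0,-0.1,0,0.038,0.005,0.05,0,0,-0.1,0,0.038,0,0.05,0,0,-0.1,0,0.038,0,0.05])

```text
t: 14.98
ee_pos: [477.3, -74.1, 214.5]
eef_rot: [178.9, -1.5, 51.7]
contact_force: [0.1, -0.3, -0.4]
gripper_width: 50.0
```

arm_command(motion=[0,0,-0.1,0,0.038,0,0.05,0,0,-0.1,0,0.038,0,0.05,0,0,-0.1,0,0.038,0,0.05,0,0,-0.1,0,0.038,0,0.05,0,0,-0.1,0,0.038,0,0.05])

```text
t: 15.4
ee_pos: [476.0, 107.1, 219.1]
eef_rot: [178.7, -1.8, 24.3]
contact_force: [1.4, -1.7, 0.1]
gripper_width: 49.5
```

arm_command(motion=[0,0,-0.1,-0.003,0.012,-0.01,0.052,0,0,-0.1,-0.003,0.012,-0.02,0.052,0,0,-0.1,-0.003,0.01,-0.025,0.052,0,0,-0.1,-0.003,0.006,-0.025,0.052,0,0,-0.08,-0.002,0.003,-0.02,0.052])

```text
t: 15.82
ee_pos: [462.3, 159.4, 124.1]
eef_rot: [178.7, -2.6, -4.3]
contact_force: [0.7, -0.9, -0.9]
gripper_width: 51.9
```

Run:
```python
from h import *
import pickle
m=robot.camera_model('wrist');im=robot.capture('wrist'); cv2.imwrite('pics/w6.png',im); st()
pickle.dump(m,open('w6.pkl','wb'))
```

```text
t 15.87 pos [460.7 159.3 120.7] rot [178.65  -2.37  -4.57] F [-1.6 -0.4 -6.4] w 51.8 q [ 11.3   1.5 104.6  -2.   72.  106.5]
```

View pics/w6.png

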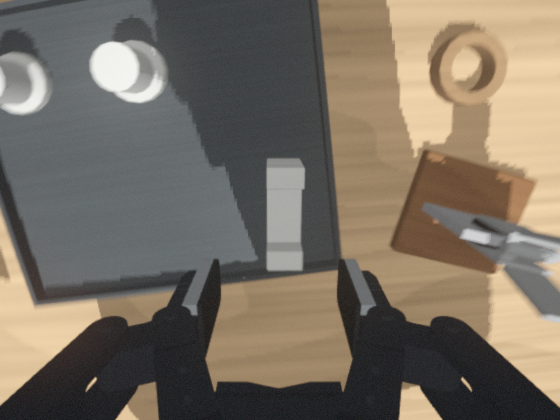

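arm_command(motion=[0.023,0.035,0.018,0.002,-0.004,-0.02,0.033,0,0,0,0,-0.003,-0.025,0.033,0,0,0,0,0,-0.02,0.033,0,0,0,0,0,-0.006,0.033,0,0,0,0,0,0,0.033])

```text
t: 16.28
ee_pos: [463.6, 152.4, 51.4]
eef_rot: [179.9, -0.3, -2.9]
contact_force: [0.6, 0.1, 0.0]
gripper_width: 33.1
```

arm_command(motion=[0,0,-0.008,-0.001,0.0,-0.013,0.033,0,0,0,0,0,-0.009,0.033,0,0,0,0,0,-0.002,0.033,0,0,0,0,0,0,0.033,0,0,0,0,0,0,0.033])

```text
t: 16.7
ee_pos: [465.7, 152.6, 32.7]
eef_rot: [180.0, -0.7, -3.2]
contact_force: [-0.4, -0.3, 0.0]
gripper_width: 33.1
```

arm_command(motion=[0,0.005,0,-0.003,0.0,-0.007,0.031,0,0,0,0,0,-0.002,0.031,0,0,0,0,0,0,0.02,0,0,0,0,0,0,0.015,0,0,0,0,0,0,0.015], force=40)

```text
t: 17.12
ee_pos: [463.6, 152.9, 25.3]
eef_rot: [-180.0, -0.6, -3.1]
contact_force: [0.6, -0.2, -1.1]
gripper_width: 22.9
```

arm_command(motion=[0,0,0,0,0,0,0.015,0,0,0,0,0,0,0.015,0,0,0,0,0,0.01,0.015,0,0,0,0,0,0.02,0.015,0,0,0,0,0,0.03,0.015])

```text
t: 17.53
ee_pos: [460.3, 152.3, 82.9]
eef_rot: [179.9, -0.0, -3.1]
contact_force: [0.4, 1.1, -0.9]
gripper_width: 22.7
```

Run:
```python
from h import *
im=robot.capture('wrist'); cv2.imwrite('pics/w7.png',im); st()
```

```text
t 17.58 pos [463.  152.8  89.6] rot [-180.     -0.47   -3.11] F [4.7 1.8 8.8] w 22.8 q [ 9.300e+00  4.000e+00  1.059e+02 -1.000e-01  6.970e+01  1.024e+02]
```

View pics/w7.png

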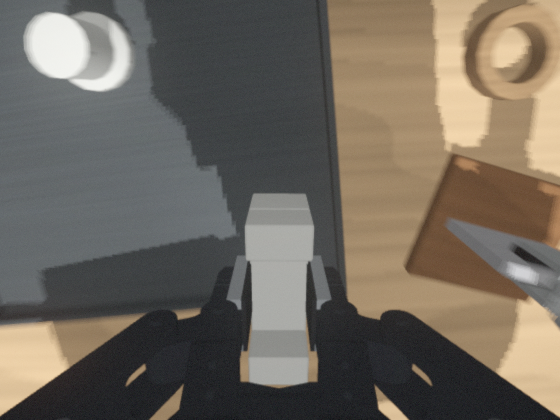

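arm_command(motion=[0,0,0.1,0.005,-0.005,0.035,0.015,0,0,0.11,0.005,-0.015,0.035,0.015,0,0,0.11,0.005,-0.025,0.025,0.015,0,0,0.11,0.005,-0.03,0.015,0.015,0,0,0.11,0,-0.034,0.01,0.015])

```text
t: 18.0
ee_pos: [481.5, 47.8, 218.1]
eef_rot: [179.8, -0.6, 28.6]
contact_force: [0.8, 0.3, -0.4]
gripper_width: 22.8
```

arm_command(motion=[0,0,0.11,0,-0.036,0,0.015,0,0,0.11,0,-0.036,0,0.015,0,0,0.11,-0.003,-0.036,0,0.015,0,0,0.11,-0.008,-0.036,0,0.015,0,0,0.11,-0.008,-0.036,0,0.015])

```text
t: 18.42
ee_pos: [465.0, -119.7, 225.3]
eef_rot: [179.4, -1.0, 58.3]
contact_force: [-0.9, 0.6, -0.2]
gripper_width: 23.0
```

arm_command(motion=[0,0,0.11,-0.01,-0.036,0,0.015,0,0,0.11,-0.01,-0.036,0,0.015,0,0,0.11,-0.01,-0.03,0,0.015,0,0,0.07,-0.01,-0.015,0,0.015,0,0,0,0,0,0,0.015])

```text
t: 18.83
ee_pos: [423.4, -237.5, 229.0]
eef_rot: [179.2, -0.8, 80.8]
contact_force: [-0.2, 0.1, -0.8]
gripper_width: 23.1
```

Run:
```python
from h import *
im=robot.capture('wrist'); cv2.imwrite('pics/w8.png',im); st()
```

```text
t 18.88 pos [ 424.1 -236.6  229.1] rot [179.21  -0.84  80.58] F [0.2 0.2 0.4] w 22.6 q [-39.   -2.2  95.2   1.1  86.6 -29.6]
```

View pics/w8.png

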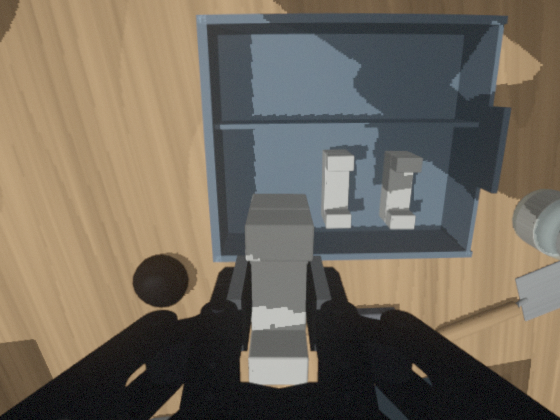

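arm_command(motion=[0,0.01,0,-0.003,-0.004,-0.035,0.015,0,0,0,-0.002,-0.004,-0.035,0.015,0,0,0,0,-0.003,-0.035,0.015,0,0,0,0,0,-0.025,0.015,0,0,0,0,0,-0.012,0.015])

```text
t: 19.3
ee_pos: [421.2, -246.5, 88.7]
eef_rot: [179.2, -0.5, 80.2]
contact_force: [-1.0, 0.1, -0.5]
gripper_width: 23.0
```

arm_command(motion=[0,0,0,0,0,-0.02,0.015,0,0,0,0,0,-0.014,0.015,0,0,0,0,0,-0.007,0.015,0,0,0,0,0,0,0.015,0,0,0,0,0,0,0.015])

```text
t: 19.72
ee_pos: [422.1, -242.1, 44.9]
eef_rot: [179.3, -0.6, 80.0]
contact_force: [0.5, -0.1, -0.1]
gripper_width: 22.7
```

arm_command(motion=[0,0,0.01,-0.002,-0.005,-0.008,0.015,0,0,0,0,0,-0.002,0.015,0,0,0,0,0,0,0.034,0,0,0,0,0,0,0.034,0,0,0,0,0,0,0.034])

```text
t: 20.13
ee_pos: [421.6, -248.5, 37.4]
eef_rot: [179.0, -0.4, 80.6]
contact_force: [-0.8, 1.0, 0.7]
gripper_width: 34.0
```

arm_command(motion=[0,0,0,0,0,0.005,0.036,0,0,0,0,0,0.025,0.036,0,0,0,0,0,0.035,0.036,0,0,0,0,0,0.04,0.036,0,0,0,0,0,0.04,0.036])

```text
t: 20.55
ee_pos: [417.7, -245.4, 182.0]
eef_rot: [179.7, -0.8, 80.5]
contact_force: [1.2, -0.7, 0.3]
gripper_width: 36.1
```

arm_command(motion=[0,0,-0.1,0.01,0.034,0.01,0.05,0,0,-0.1,0.01,0.036,0.01,0.05,0,0,-0.1,0.01,0.036,0.005,0.05,0,0,-0.1,0.01,0.036,0,0.05,0,0,-0.1,0.01,0.036,0,0.05])

```text
t: 20.97
ee_pos: [467.2, -76.2, 221.5]
eef_rot: [178.7, -0.7, 51.9]
contact_force: [1.0, -0.3, 0.1]
gripper_width: 49.9
```

arm_command(motion=[0,0,-0.1,0.01,0.038,0,0.055,0,0,-0.1,0.01,0.038,0,0.055,0,0,-0.1,0.01,0.038,0,0.055,0,0,-0.1,0.01,0.038,0,0.055,0,0,-0.1,0.01,0.038,0,0.055])

```text
t: 21.38
ee_pos: [513.8, 105.9, 226.2]
eef_rot: [178.5, -0.9, 24.3]
contact_force: [1.0, -1.1, 0.4]
gripper_width: 54.8
```

arm_command(motion=[0.005,0,-0.09,0.008,0.03,-0.005,0.055,0.005,0,-0.09,0.008,0.03,-0.01,0.055,0.005,0,-0.09,0.008,0.03,-0.015,0.055,0.005,0.005,-0.09,0.008,0.025,-0.015,0.055,0.005,0.005,-0.06,0.005,0.01,-0.01,0.055])

```text
t: 21.8
ee_pos: [551.9, 243.4, 175.4]
eef_rot: [180.0, -1.1, -0.9]
contact_force: [0.1, -0.1, -0.0]
gripper_width: 54.8
```

Run:
```python
from h import *
import pickle
m=robot.camera_model('wrist');im=robot.capture('wrist'); cv2.imwrite('pics/w9.png',im); st()
pickle.dump(m,open('w9.pkl','wb'))
```

```text
t 21.85 pos [551.8 243.8 173.5] rot [180.    -0.94  -1.12] F [-2.3  0.2 -3.7] w 55.1 q [ 16.7  13.2  84.9  -0.3  81.  107.8]
```

View pics/w9.png

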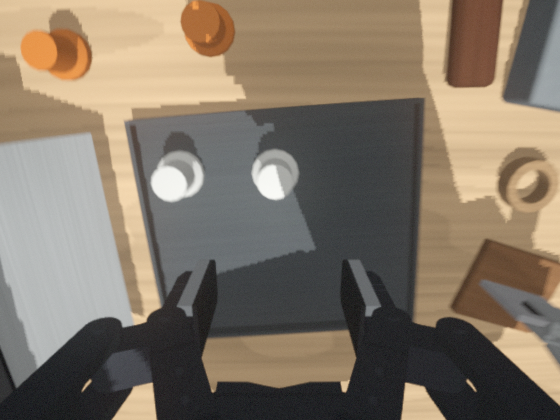

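Run:
```python
from h import *
import pickle
m=pickle.load(open('w9.pkl','rb'))
for u,v in [(170,184),(274,181)]: print(atz(m,(v,u),44).round(1))
```

```text
[564.1 325.9  44. ]
[565.1 245.8  44. ]
```

arm_command(motion=[0,0.015,0.01,0.004,0,-0.03,0.055,0,0,0,0.004,0,-0.03,0.055,0,0,0,0.003,0,-0.03,0.055,0,0,0,0.002,0,-0.015,0.055,0,0,0,0,0,-0.006,0.055])

```text
t: 22.27
ee_pos: [566.0, 245.7, 62.5]
eef_rot: [-179.9, -0.3, -0.3]
contact_force: [0.5, 0.1, -0.0]
gripper_width: 55.0
```

arm_command(motion=[0,0,0,0.002,0,-0.015,0.055,0,0,0,0.001,0,-0.012,0.055,0,0,0,0,0,-0.005,0.055,0,0,0,0,0,0,0.045,0,0,0,0,0,0,0.04])

```text
t: 22.68
ee_pos: [569.4, 245.2, 31.3]
eef_rot: [-179.9, -0.4, -0.3]
contact_force: [0.5, 0.1, 0.6]
gripper_width: 40.1
```

arm_command(motion=[0,0,0,-0.005,0,-0.001,0.04,0,0,0,0,0,0,0.03,0,0,0,0,0,0,0.02,0,0,0,0,0,0,0.02,0,0,0,0,0,0,0.02])

```text
t: 23.1
ee_pos: [564.9, 245.7, 34.0]
eef_rot: [-179.8, -0.6, -0.3]
contact_force: [0.6, -0.0, -0.1]
gripper_width: 26.1
```

arm_command(motion=[0,0,0,0,0,0.01,0.02,0,0,0,0,0,0.025,0.02,0,0,0,0,0,0.035,0.02,0,0,0,0,0,0.04,0.02,0,0,0,0,0,0.02,0.02])

```text
t: 23.52
ee_pos: [561.4, 244.6, 166.2]
eef_rot: [180.0, -0.1, -0.3]
contact_force: [0.8, 1.2, 0.5]
gripper_width: 25.9
```

Run:
```python
from h import *
im=robot.capture('wrist'); cv2.imwrite('pics/w10.png',im); st()
```

```text
t 23.57 pos [562.4 244.9 169.2] rot [-179.94   -0.34   -0.29] F [1.  0.2 4.7] w 25.7 q [ 16.4  14.9  83.4  -0.   81.4 106.7]
```

View pics/w10.png

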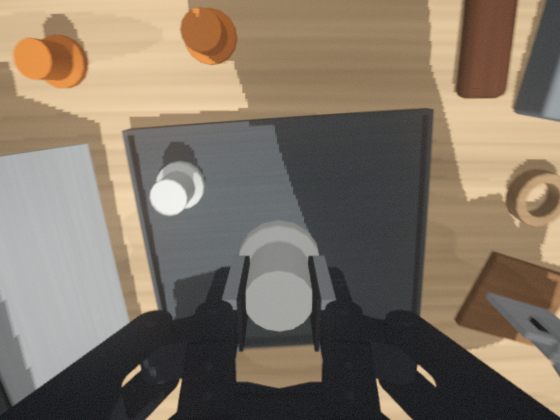

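arm_command(motion=[0,0,0.11,0,-0.028,0.01,0.02,0,0,0.11,0,-0.032,0.01,0.02,0,0,0.11,0,-0.034,0.01,0.02,0,0,0.11,0,-0.035,0.005,0.02,0,0,0.11,0,-0.035,0,0.02])

```text
t: 23.98
ee_pos: [561.5, 83.2, 211.4]
eef_rot: [-180.0, -0.7, 32.3]
contact_force: [1.2, -0.5, -1.1]
gripper_width: 26.1
```

arm_command(motion=[0,0,0.11,0,-0.038,0,0.02,0,0,0.11,0,-0.038,0,0.02,0,0,0.11,0,-0.038,0,0.02,0,0,0.11,0,-0.038,0,0.02,0,0,0.11,0,-0.036,0,0.02])

```text
t: 24.4
ee_pos: [560.0, -102.1, 215.5]
eef_rot: [179.8, -0.8, 63.6]
contact_force: [0.6, 0.7, -0.2]
gripper_width: 26.0
```

arm_command(motion=[0,0,0.11,0,-0.028,0,0.02,0,0,0.11,0,-0.015,-0.01,0.02,0,0,0.1,0,0,-0.025,0.02,0,0,0,0,0,-0.03,0.02,0,0,0,0,0,-0.02,0.02])

```text
t: 24.82
ee_pos: [560.3, -156.9, 135.2]
eef_rot: [179.2, -0.6, 82.9]
contact_force: [-0.1, -0.1, -2.0]
gripper_width: 25.6
```

arm_command(motion=[0.01,0.005,-0.02,-0.006,-0.005,-0.025,0.02,0,0,0,-0.005,-0.004,-0.025,0.02,0,0,0,0,0,-0.02,0.02,0,0,0,0,0,-0.01,0.02,0,0,0,0,0,0,0.02])

```text
t: 25.23
ee_pos: [546.9, -166.1, 50.0]
eef_rot: [179.8, -1.2, 81.7]
contact_force: [-0.5, 0.1, 0.1]
gripper_width: 26.2
```

arm_command(motion=[0,0,0,0.001,0,-0.01,0.02,0,0,0,0,0,-0.003,0.02,0,0,0,0,0,0,0.04,0,0,0,0,0,0,0.042,0,0,0,0,0,0,0.042])

```text
t: 25.65
ee_pos: [550.2, -166.4, 40.0]
eef_rot: [179.5, -1.1, 81.8]
contact_force: [-0.3, -0.5, -0.3]
gripper_width: 41.8
```

arm_command(motion=[0,0,0,0,0,0.005,0.044,0,0,0,0,0,0.025,0.044,0,0,0,0,0,0.035,0.044,0,0,0,0,0,0.04,0.044,0,0,0,0,0,0.04,0.044])

```text
t: 26.07
ee_pos: [546.5, -164.6, 185.4]
eef_rot: [-179.9, -1.3, 81.8]
contact_force: [0.8, 0.0, 0.4]
gripper_width: 44.0
```

arm_command(motion=[0,0,-0.11,0,0.034,0.01,0.055,0,0,-0.11,0,0.037,0.01,0.055,0,0,-0.11,0,0.037,0,0.055,0,0,-0.11,0,0.037,0,0.055,0,0,-0.11,0,0.037,0,0.055])

```text
t: 26.48
ee_pos: [548.7, 10.5, 222.3]
eef_rot: [179.0, -1.4, 50.0]
contact_force: [0.9, 0.4, -0.6]
gripper_width: 55.2
```

arm_command(motion=[0,0,-0.11,0,0.038,0,0.055,0,0,-0.11,0,0.038,0,0.055,0,0,-0.11,0,0.038,0,0.055,0,0,-0.11,0,0.038,0,0.055,0,0,-0.11,0,0.038,0,0.055])

```text
t: 26.9
ee_pos: [547.6, 193.6, 228.5]
eef_rot: [178.8, -1.8, 19.6]
contact_force: [0.2, -1.0, 0.0]
gripper_width: 54.8
```

Run:
```python
from h import *
im=robot.capture('top'); cv2.imwrite('pics/t11.png',im); st()
```

```text
t 26.95 pos [547.1 199.2 228.5] rot [178.91  -1.83  18.8 ] F [-3.1  7.2 -1.4] w 54.8 q [12.9  8.6 84.  -0.9 85.5 84.2]
```

View pics/t11.png

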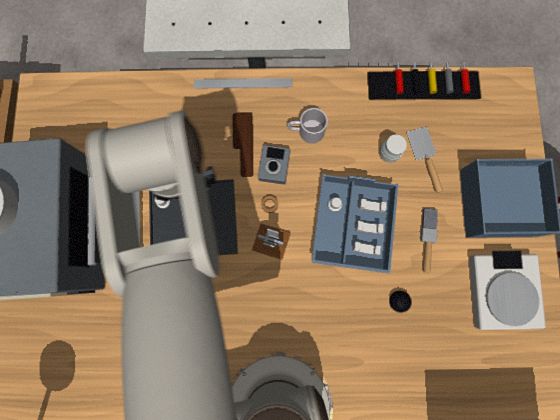

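arm_command(motion=[0.005,0.005,-0.08,0.004,0.028,-0.005,0.055,0.005,0.005,-0.08,0.004,0.028,-0.015,0.055,0.005,0.005,-0.07,0.004,0.028,-0.02,0.055,0,0.005,-0.07,0.004,0.025,-0.02,0.055,0,0,-0.03,0.001,0.01,-0.015,0.055])

```text
t: 27.37
ee_pos: [564.6, 326.7, 160.5]
eef_rot: [-179.9, -1.5, -0.8]
contact_force: [0.7, -0.9, -0.4]
gripper_width: 55.3
```

Run:
```python
from h import *
import pickle
m=robot.camera_model('wrist');im=robot.capture('wrist'); cv2.imwrite('pics/w12.png',im); st()
pickle.dump(m,open('w12.pkl','wb'))
```

```text
t 27.42 pos [563.6 327.1 157.4] rot [-179.94   -1.37   -0.84] F [-0.6  1.4 -4.1] w 55.1 q [ 23.6  19.2  79.3  -0.5  80.3 114.5]
```

View pics/w12.png

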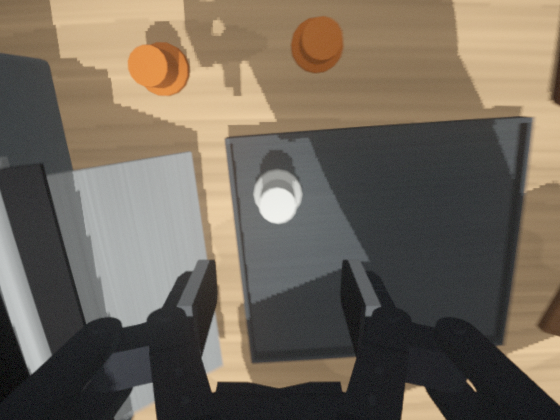

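arm_command(motion=[0,0.02,0.01,0.001,0,-0.03,0.048,0,0,0,0,0,-0.03,0.048,0,0,0,0,0,-0.025,0.048,0,0,0,0,0,-0.015,0.048,0,0,0,0,0,-0.005,0.048])

```text
t: 27.83
ee_pos: [565.1, 328.5, 53.4]
eef_rot: [-179.8, -0.5, 0.1]
contact_force: [0.3, -0.0, 0.2]
gripper_width: 47.8
```

arm_command(motion=[0,0,0,0,-0.002,-0.012,0.048,0,0,0,0,0,-0.01,0.048,0,0,0,0,0,-0.003,0.048,0,0,0,0,0,0,0.042,0,0,0,0,0,0,0.04])

```text
t: 28.25
ee_pos: [566.4, 325.8, 29.5]
eef_rot: [-179.8, -0.6, 0.1]
contact_force: [0.3, 0.5, 0.0]
gripper_width: 40.0
```

arm_command(motion=[0,0,0,-0.002,0,0.002,0.036,0,0,0,0,0,0,0.03,0,0,0,0,0,0,0.02,0,0,0,0,0,0,0.02,0,0,0,0,0,0,0.02])

```text
t: 28.67
ee_pos: [565.3, 326.5, 34.9]
eef_rot: [-179.7, -0.9, 0.1]
contact_force: [0.3, 0.1, 0.3]
gripper_width: 25.8
```

arm_command(motion=[0,0,0,0,0,0.01,0.02,0,0,0,0,0,0.025,0.02,0,0,0,0,0,0.035,0.02,0,0,0,0,0,0.04,0.02,0,0,0,0,-0.01,0.03,0.02])

```text
t: 29.08
ee_pos: [561.0, 315.7, 174.6]
eef_rot: [-179.9, -0.2, 0.2]
contact_force: [0.9, 0.8, 1.8]
gripper_width: 26.1
```

arm_command(motion=[0,0,0.11,0,-0.028,0.01,0.02,0,0,0.11,0,-0.032,0.01,0.02,0,0,0.11,0,-0.034,0.01,0.02,0,0,0.11,0,-0.035,0.005,0.02,0,0,0.11,0,-0.035,0,0.02])

```text
t: 29.5
ee_pos: [561.1, 152.2, 224.4]
eef_rot: [-179.9, -1.0, 33.0]
contact_force: [1.6, -0.6, -0.5]
gripper_width: 25.9
```

arm_command(motion=[0,0,0.1,0,-0.038,0,0.02,0,0,0.1,0,-0.038,0,0.02,0,0,0.1,-0.005,-0.038,0,0.02,0,0,0.1,-0.01,-0.038,0,0.02,0,0,0.1,-0.01,-0.038,0,0.02])

```text
t: 29.92
ee_pos: [535.2, -41.6, 230.0]
eef_rot: [179.8, -1.2, 62.6]
contact_force: [1.3, -0.2, -0.1]
gripper_width: 25.7
```

arm_command(motion=[0,0,0.08,-0.015,-0.036,0,0.02,0,0,0.08,-0.015,-0.036,0,0.02,0,0,0.07,-0.015,-0.03,0,0.02,0,0,0.07,-0.015,-0.015,-0.01,0.02,0,0,0.04,-0.01,0,-0.01,0.02])

```text
t: 30.33
ee_pos: [460.6, -169.8, 215.2]
eef_rot: [179.5, -1.0, 83.1]
contact_force: [-0.7, 0.2, -1.5]
gripper_width: 25.9
```

Run:
```python
from h import *
im=robot.capture('wrist'); cv2.imwrite('pics/w13.png',im); st()
```

```text
t 30.38 pos [ 459.1 -168.7  213.7] rot [179.58  -1.08  83.24] F [ 1.7 -0.3 -0.8] w 25.6 q [-30.   -1.1  96.    1.2  85.1 -23.3]
```

View pics/w13.png

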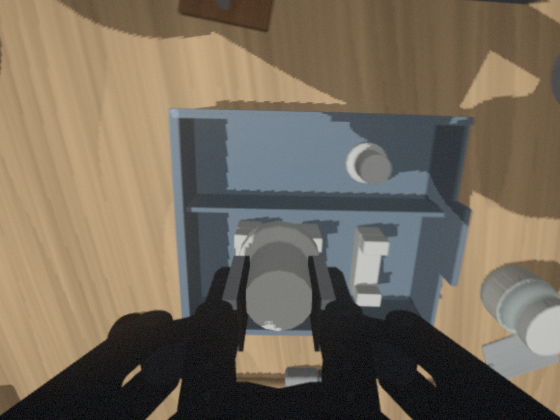

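arm_command(motion=[0.005,0.01,-0.02,-0.004,0.008,-0.03,0.02,0,0,-0.01,-0.003,0.008,-0.03,0.02,0,0,0,0,0.004,-0.03,0.02,0,0,0,0,0,-0.025,0.02,0,0,0,0,0,-0.01,0.02])

```text
t: 30.8
ee_pos: [452.9, -148.5, 91.2]
eef_rot: [179.7, -1.1, 81.0]
contact_force: [-0.3, 0.3, -2.1]
gripper_width: 26.0
```

arm_command(motion=[0,0,0,0,0,-0.02,0.02,0,0,0,0,0,-0.01,0.02,0,0,0,0,0,-0.005,0.02,0,0,0,0,0,0,0.02,0,0,0,0,0,0,0.02])

```text
t: 31.22
ee_pos: [454.8, -147.9, 57.3]
eef_rot: [179.6, -1.1, 81.0]
contact_force: [0.0, -0.7, -0.4]
gripper_width: 25.9
```

arm_command(motion=[0,0,0,-0.003,-0.002,-0.014,0.02,0,0,0,0,0,-0.004,0.02,0,0,0,0,0,0,0.04,0,0,0,0,0,0,0.042,0,0,0,0,0,0,0.042])

```text
t: 31.63
ee_pos: [454.7, -151.2, 44.3]
eef_rot: [179.2, -1.0, 80.9]
contact_force: [-0.1, 0.1, 0.2]
gripper_width: 42.3
```

arm_command(motion=[0,0,0,0,0,0.005,0.044,0,0,0,0,0,0.025,0.044,0,0,0,0,0,0.035,0.044,0,0,0,0,0,0.04,0.044,0,0,0,0,0,0.04,0.044])

```text
t: 32.05
ee_pos: [451.0, -149.0, 190.7]
eef_rot: [179.8, -1.2, 80.9]
contact_force: [1.0, -0.1, 1.1]
gripper_width: 44.3
```

arm_command(motion=[0,0,0,-0.02,0.02,0.02,0.06,0,0,0,-0.02,0.02,0.02,0.06,0,0,0,-0.02,0.02,0.02,0.06,0,0,0,-0.01,0.01,0,0.06,0,0,0,0,0,0,0.06])

```text
t: 32.47
ee_pos: [379.5, -77.4, 267.1]
eef_rot: [178.9, -0.9, 80.9]
contact_force: [0.0, 0.5, -0.6]
gripper_width: 60.2
```

Run:
```python
from h import *
import pickle
m=robot.camera_model('wrist');im=robot.capture('wrist'); cv2.imwrite('pics/w14.png',im); st()
pickle.dump(m,open('w14.pkl','wb'))
im=robot.capture('scene'); cv2.imwrite('pics/s14.png',im)
```

```text
t 32.52 pos [380.4 -78.1 267.4] rot [178.83  -0.92  80.87] F [-0.4 -0.3  1.7] w 60.2 q [-24.  -15.6 102.3   1.2  92.4 -14.8]
```

View pics/w14.png

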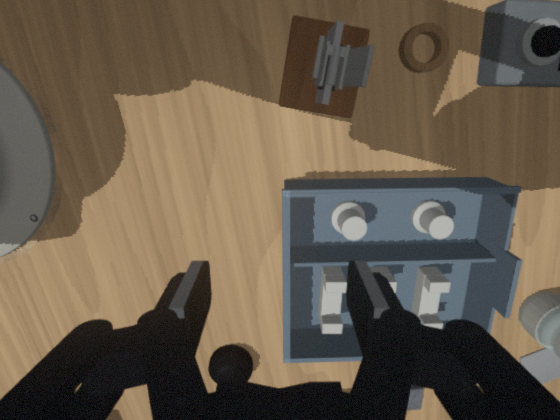

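View pics/s14.png

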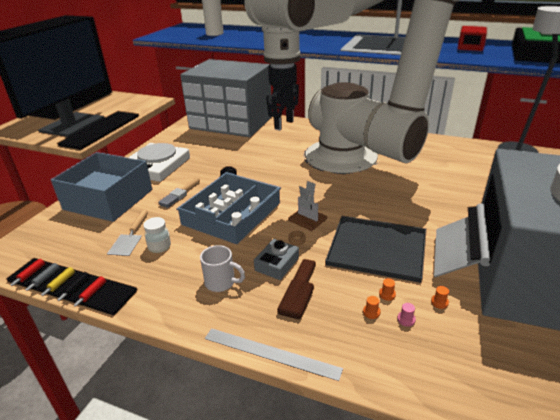

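All five parts are in the tote: cradles at (332,300), (385,285), (432,295) and feet at (352,222), (435,220). The tray is empty. Next is the clip.

arm_command(motion=[0.005,0.005,-0.05,0.015,0.02,-0.005,0.06,0.005,0.005,-0.05,0.015,0.02,-0.005,0.06,0.005,0.005,-0.05,0.015,0.02,-0.005,0.06,0,0,0,0.015,0.02,-0.005,0.06,0,0,0,0,0,0,0.06])

```text
t: 32.98
ee_pos: [445.3, 1.4, 244.2]
eef_rot: [-179.9, -1.5, 71.5]
contact_force: [-0.4, -1.2, -0.5]
gripper_width: 60.1
```

Run:
```python
from h import *
import pickle
m=robot.camera_model('wrist');im=robot.capture('wrist'); cv2.imwrite('pics/w15.png',im); st()
pickle.dump(m,open('w15.pkl','wb'))
for l,z in dict(rack=0,clip_pivot=78,clip_pads=55,clip=78).items():
    for r in robot.place_of('wrist',l)[:6]: print(l,round(r['conf'],2),np.round(r['pixel'],1),atz(m,r['pixel'],z).round(1))
```

```text
t 33.03 pos [4.445e+02 3.000e-01 2.443e+02] rot [-179.89   -1.45   71.49] F [-0.5 -0.1 -0.8] w 60.6 q [-10.9  -7.5  98.4   1.5  89.    7.5]
rack 0.9 [156.  274.8] [445.5  16.9   0. ]
rack 0.58 [176.2 271.2] [434.7  -2.7   0. ]
clip_pivot 0.88 [176.9 277.7] [446.9  10.6  78. ]
clip_pads 0.62 [167.  274.2] [445.2  15.7  55. ]
clip 0.97 [178.  273.8] [443.5  10.8  78. ]
```

View pics/w15.png

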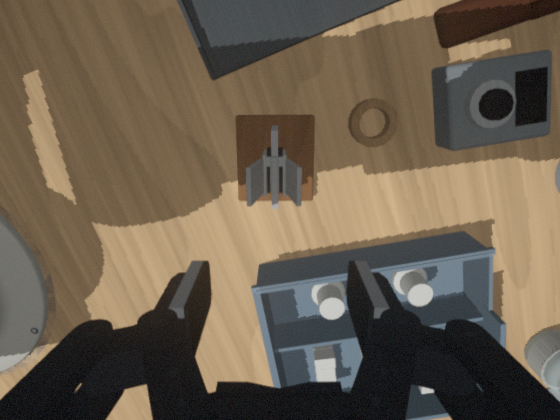

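Run:
```python
from h import *
import pickle
m=pickle.load(open('w15.pkl','rb'))
im=cv2.imread('pics/w15.png')[105:215,220:330]
im=cv2.convertScaleAbs(im,alpha=1.4,beta=15)
cv2.imwrite('pics/w15z.png',cv2.resize(im,None,fx=5.4,fy=5.4,interpolation=cv2.INTER_CUBIC))
print(rect(m,[(237,115),(313,115),(312,201),(238,201)],12))
```

```text
(array([445.3,  15.3]), np.float64(89.9), np.float64(76.3), np.float64(71.3))
```

View pics/w15z.png

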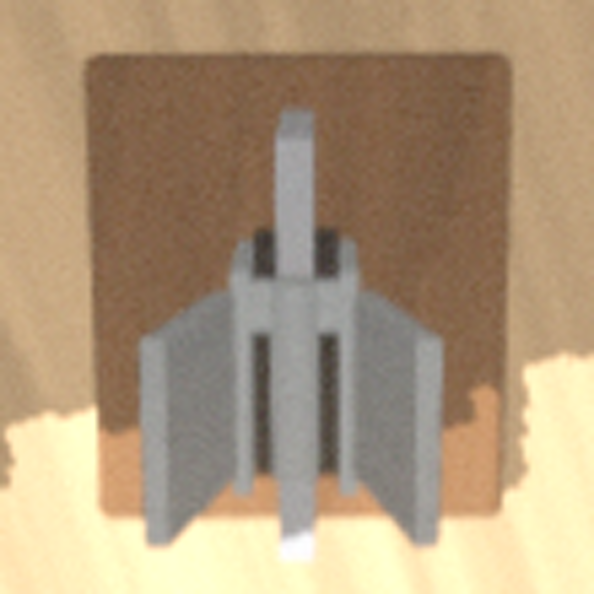

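Run:
```python
from h import *
import pickle
m=pickle.load(open('w15.pkl','rb'))
f=lambda L:[(220+u/5.4,105+v/5.4) for u,v in L]
print('handles',rect(m,f([(140,338),(440,338),(437,545),(148,545)]),124))
print('plate top',rect(m,f([(275,130),(315,130),(314,560),(278,560)]),70))
print('jaws ~',rect(m,f([(233,243),(357,243),(355,495),(235,495)]),78))
```

```text
handles (array([445.3,  13.9]), np.float64(29.1), np.float64(40.2), np.float64(71.9))
plate top (array([445.8,  15.5]), np.float64(71.2), np.float64(6.3), np.float64(71.4))
jaws ~ (array([445.3,  14.1]), np.float64(40.9), np.float64(19.4), np.float64(71.2))
```

arm_command(motion=[-0.02,0.008,0,0,0.003,-0.03,0.06,0,0,0,0,0.003,-0.03,0.06,0,0,0,0,0.003,-0.025,0.06,0,0,0,0,0.002,-0.01,0.06,0,0,0,0,0,0,0.06])

```text
t: 33.65
ee_pos: [443.1, 5.9, 150.5]
eef_rot: [179.6, -0.2, 71.1]
contact_force: [-0.3, -0.6, -0.6]
gripper_width: 59.9
```

Run:
```python
from h import *
import pickle
m=robot.camera_model('wrist');im=robot.capture('wrist'); cv2.imwrite('pics/w16.png',im); st()
pickle.dump(m,open('w16.pkl','wb'))
```

```text
t 33.7 pos [443.5   5.7 151.5] rot [179.6   -0.18  71.09] F [ 0.3 -0.1 -0.4] w 60.2 q [-9.300e+00 -4.700e+00  1.068e+02  1.000e-01  7.750e+01  9.600e+00]
```

View pics/w16.png

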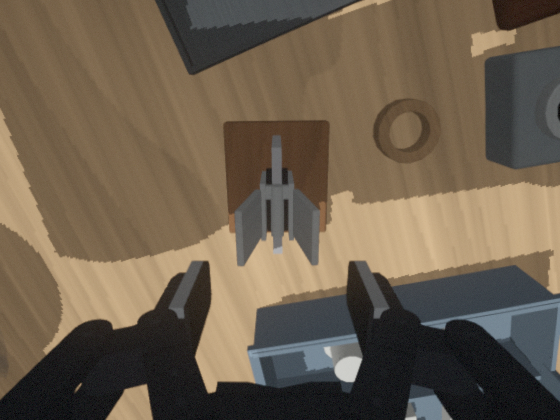

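arm_command(motion=[0,0,0.005,0.001,0.005,-0.018,0.06,0,0,0,0.001,0.003,-0.018,0.06,0,0,0,0,0,-0.008,0.06,0,0,0,0,0,0,0.06,0,0,0,0,0,0,0.06])

```text
t: 34.12
ee_pos: [448.9, 11.4, 114.0]
eef_rot: [179.1, -0.3, 71.3]
contact_force: [0.2, 0.2, 0.6]
gripper_width: 60.1
```

arm_command(motion=[0.004,0.012,0,-0.003,0.002,-0.008,0.06,0,0,0,0,0,-0.005,0.06,0,0,0,0,0,0,0.06,0,0,0,0,0,0,0.06,0,0,0,0,0,0,0.06])

```text
t: 34.53
ee_pos: [447.1, 12.7, 103.3]
eef_rot: [179.6, -0.3, 71.2]
contact_force: [-0.0, -0.2, -0.8]
gripper_width: 60.0
```

arm_command(motion=[0,0,0,-0.002,0.002,-0.003,0.05,0,0,0,0,0,0,0.045,0,0,0,0,0,0,0.045,0,0,0,0,0,0,0.045,0,0,0,0,0,0,0.045], force=30)

```text
t: 34.95
ee_pos: [445.0, 14.9, 100.5]
eef_rot: [179.6, -0.3, 71.2]
contact_force: [-0.7, 0.1, -0.0]
gripper_width: 45.0
```

Run:
```python
from h import *
m=robot.camera_model('wrist');im=robot.capture('wrist'); cv2.imwrite('pics/w17.png',im); st()
```

```text
t 35.0 pos [445.   14.9 100.5] rot [179.56  -0.31  71.24] F [-0.3  0.2 -0.8] w 45.6 q [ -8.2  -1.8 110.4   0.2  70.9  10.5]
```

View pics/w17.png

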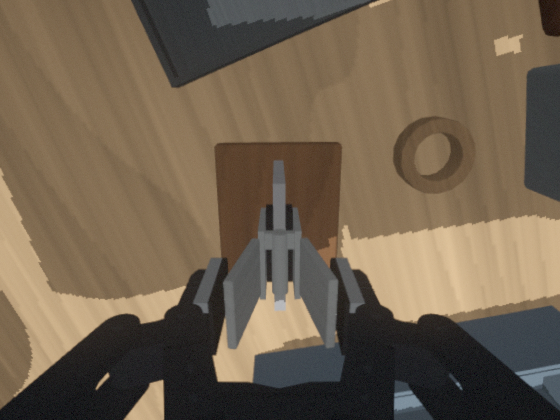

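arm_command(motion=[0,0,0,0,0,0,0.035,0,0,0,0,0,0,0.03,0,0,0,0,0,0,0.02,0,0,0,0,0,0,0.018,0,0,0,0,0,0,0.018])

```text
t: 35.42
ee_pos: [445.5, 14.9, 101.1]
eef_rot: [179.5, -0.3, 71.2]
contact_force: [0.7, 0.4, -0.9]
gripper_width: 23.1
```

arm_command(motion=[0,0,0,0,0,0,0.018,0,0,0,0,0,0,0.018,0,0,0,0,0,0,0.018,0,0,0,0,0,0,0.018,0,0,0,0,0,0,0.018])

```text
t: 35.83
ee_pos: [445.4, 14.9, 101.1]
eef_rot: [179.5, -0.3, 71.2]
contact_force: [-0.6, -0.1, 0.9]
gripper_width: 23.2
```

Run:
```python
from h import *
m=robot.camera_model('wrist');im=robot.capture('wrist'); cv2.imwrite('pics/w18.png',im); st()
```

```text
t 35.88 pos [445.4  14.9 101. ] rot [179.52  -0.32  71.23] F [ 0.   0.5 -0.1] w 23.2 q [ -8.2  -1.8 110.3   0.2  71.   10.5]
```

View pics/w18.png

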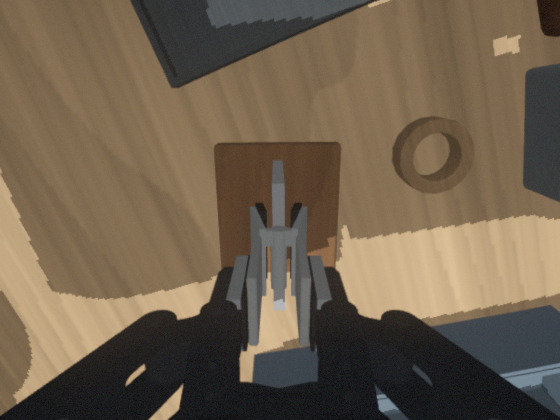

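arm_command(motion=[0,0,0,0,0,0.006,0.018,0,0,0,0,0,0.008,0.018,0,0,0,0,0,0.01,0.018,0,0,0,0,0,0.012,0.018,0,0,0,0,0,0.015,0.018])

```text
t: 36.3
ee_pos: [443.9, 15.0, 154.0]
eef_rot: [179.8, -0.3, 71.2]
contact_force: [0.5, 0.2, -0.9]
gripper_width: 22.9
```

arm_command(motion=[0,0,0,0,0,0.02,0.018,0,0,0,0,0,0.02,0.018,0,0,0,0,0,0.02,0.018,0,0,0,0,0,0.01,0.018,0,0,0,0,0,0,0.018])

```text
t: 36.72
ee_pos: [444.1, 15.0, 234.6]
eef_rot: [179.4, -0.3, 71.2]
contact_force: [0.1, 1.1, -0.2]
gripper_width: 23.0
```

Run:
```python
from h import *
m=robot.camera_model('wrist');im=robot.capture('wrist'); cv2.imwrite('pics/w19.png',im); st()
```

```text
t 36.77 pos [444.   15.1 233.6] rot [179.44  -0.33  71.24] F [-0.5  0.5  1. ] w 23.2 q [-8.2 -7.5 99.7  0.2 87.3 10.6]
```

View pics/w19.png

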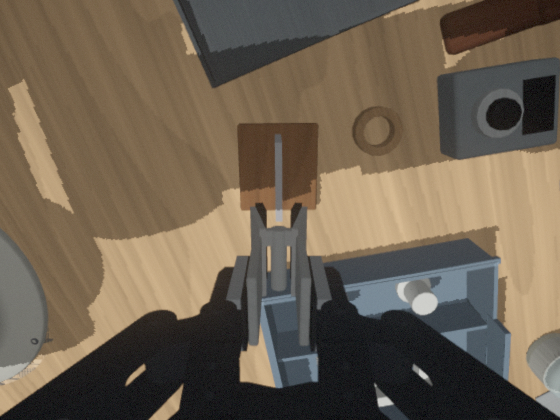

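arm_command(motion=[0,0,0.02,0.018,-0.026,0.003,0.018,0,0,0.02,0.02,-0.03,0.003,0.018,0,0,0.02,0.02,-0.03,0.003,0.018,0,0,0.02,0.02,-0.03,0.003,0.018,0,0,0.02,0.02,-0.03,0,0.018])

```text
t: 37.18
ee_pos: [541.3, -131.5, 242.5]
eef_rot: [179.6, -0.4, 77.6]
contact_force: [0.4, 0.5, 0.0]
gripper_width: 23.2
```

arm_command(motion=[0,0,0.02,0.02,-0.03,0,0.018,0,0,0.02,0.02,-0.03,0,0.018,0,0,0.02,0.015,-0.025,0,0.018,0,0,0.015,0.005,-0.01,0,0.018,0,0,0,0,0,0,0.018])

```text
t: 37.6
ee_pos: [604.1, -237.1, 232.4]
eef_rot: [-179.8, -0.6, 81.9]
contact_force: [-0.1, -0.5, -1.7]
gripper_width: 23.2
```

Run:
```python
from h import *
import pickle
m=robot.camera_model('wrist');im=robot.capture('wrist'); cv2.imwrite('pics/w20.png',im); st()
pickle.dump(m,open('w20.pkl','wb'))
for r in robot.place_of('wrist','tab_top'): print(r['conf'],r['pixel'],atz(m,r['pixel'],84).round(1))
```

```text
t 37.65 pos [ 603.6 -236.2  232.1] rot [-179.79   -0.6    81.88] F [ 0.4  0.6 -2.6] w 23.0 q [-28.4  17.8  72.3   0.5  90.3 -20.3]
0.91 [187.0, 285.6] [ 609.2 -235.3   84. ]
0.37 [287.0, 23.6] [ 355.7 -295.9   84. ]
```

View pics/w20.png

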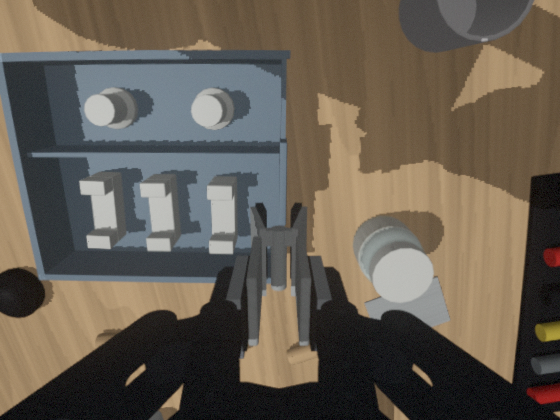

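Run:
```python
import cv2
im=cv2.imread('pics/w20.png')[120:250,225:345]
im=cv2.convertScaleAbs(im,alpha=1.5,beta=15)
cv2.imwrite('pics/w20z.png',cv2.resize(im,None,fx=4.5,fy=4.5,interpolation=cv2.INTER_CUBIC))
```

```text
(no output)
```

View pics/w20z.png

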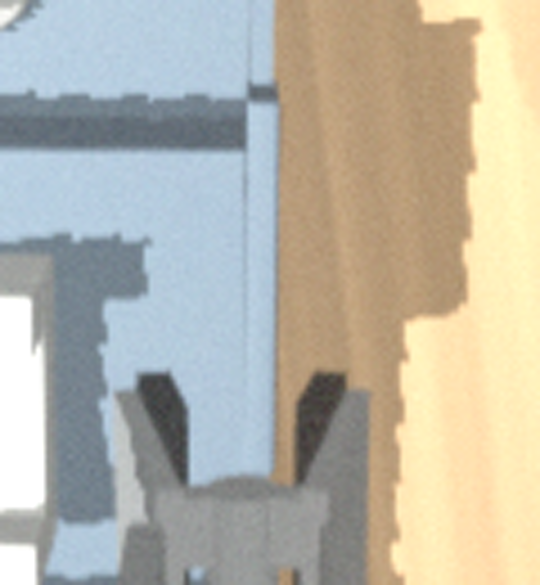

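Run:
```python
from h import *
import pickle
m=pickle.load(open('w20.pkl','rb'))
g=lambda u,v: atz(m,(120+v/4.5,225+u/4.5),84)[:2]
for u,v in [(247,102),(278,102),(247,440),(273,440)]: print(g(u,v).round(1))
e=(g(247,102)+g(278,102))/2; n=(g(248,440)+g(273,440))/2
d=(n-e)/np.linalg.norm(n-e); print('dir yaw',np.degrees(np.arctan2(d[0],-d[1])), 'mid',(e+35*d).round(1), 'with -8.8', e+35*np.array([-.153,-.988]))
# clip tip lines in cam: TCP-based
s=robot.state();print(s['ee_pos'],s['eef_rot'])
```

```text
[ 609.6 -198.9]
[ 615.  -199.6]
[ 600.8 -261.1]
[ 605.6 -261.8]
dir yaw -8.223067988045724 mid [ 607.3 -233.9] with -8.8 [ 606.95485545 -233.8473304 ]
[ 603.31241964 -234.96691965  232.91871912] [-179.82707572   -0.60364676   81.91123485]
```

arm_command(motion=[-0.01,0.001,-0.007,0.002,0.001,-0.025,0.018,0,0,0,0.002,0,-0.025,0.018,0,0,0,0,0,-0.015,0.018,0,0,0,0,0,0,0.018,0,0,0,0,0,0,0.018])

```text
t: 38.12
ee_pos: [605.3, -227.9, 166.8]
eef_rot: [-179.9, -0.0, 81.5]
contact_force: [0.6, -0.2, -0.1]
gripper_width: 23.3
```

Run:
```python
from h import *
m=robot.camera_model('wrist');im=robot.capture('wrist'); cv2.imwrite('pics/w21.png',im); st()
```

```text
t 38.17 pos [ 605.3 -227.9  166.9] rot [-1.7993e+02 -3.0000e-02  8.1550e+01] F [-0.2 -0.  -1.4] w 23.2 q [-27.5  19.1  78.2   0.   82.8 -19. ]
```

View pics/w21.png

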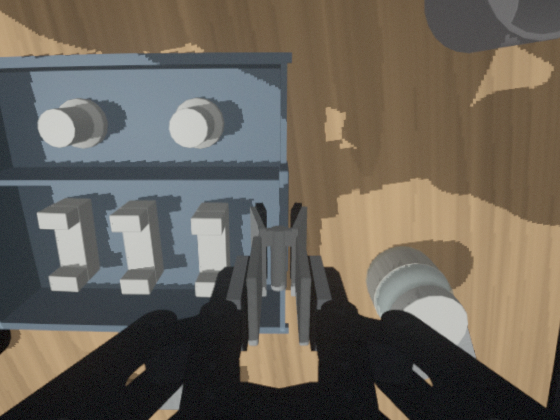

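arm_command(motion=[0,0,0,0.002,-0.004,-0.008,0.018,0,0,0,0,-0.002,-0.008,0.018,0,0,0,0,0,-0.006,0.018,0,0,0,0,0,0,0.018,0,0,0,0,0,0,0.018])

```text
t: 38.58
ee_pos: [608.3, -234.1, 146.7]
eef_rot: [179.8, 0.1, 81.6]
contact_force: [-0.1, -0.9, 0.1]
gripper_width: 23.1
```

Run:
```python
from h import *
m=robot.camera_model('wrist');im=robot.capture('wrist'); st()
im=cv2.convertScaleAbs(im[150:320,200:370],alpha=1.5,beta=15)
cv2.imwrite('pics/w22z.png',cv2.resize(im,None,fx=3.5,fy=3.5,interpolation=cv2.INTER_CUBIC))
```

```text
t 38.63 pos [ 608.2 -234.1  146.7] rot [1.798e+02 6.000e-02 8.157e+01] F [-0.1 -1.3 -0.4] w 23.0 q [-27.8  20.2  79.2   0.   80.4 -19.4]
```

View pics/w22z.png

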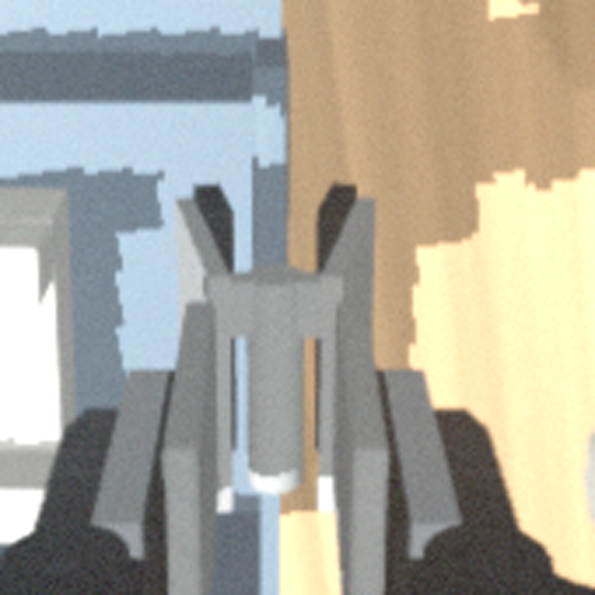

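arm_command(motion=[0,0,0,-0.001,0,-0.008,0.018,0,0,0,0,0,-0.008,0.018,0,0,0,0,0,-0.006,0.018,0,0,0,0,0,-0.003,0.018,0,0,0,0,0,0,0.018])

```text
t: 39.05
ee_pos: [607.1, -234.2, 119.3]
eef_rot: [179.8, 0.1, 81.6]
contact_force: [-0.4, -0.2, -0.7]
gripper_width: 23.2
```

arm_command(motion=[0,0,0,0,0,-0.003,0.018,0,0,0,0,0,-0.001,0.018,0,0,0,0,0,0,0.018,0,0,0,0,0,0,0.018,0,0,0,0,0,0,0.018])

```text
t: 39.47
ee_pos: [607.3, -234.3, 115.4]
eef_rot: [179.7, 0.1, 81.6]
contact_force: [-0.1, 0.1, -0.1]
gripper_width: 23.2
```

No contact force, and the pivot is about 1 mm above seated. I'll open slowly.

arm_command(motion=[0,0,0,0,0,0,0.028,0,0,0,0,0,0,0.032,0,0,0,0,0,0,0.036,0,0,0,0,0,0,0.04,0,0,0,0,0,0,0.046])

```text
t: 39.88
ee_pos: [607.5, -234.3, 115.7]
eef_rot: [179.7, 0.1, 81.6]
contact_force: [-0.5, -0.2, 0.2]
gripper_width: 45.7
```

arm_command(motion=[0,0,0,0,0,0,0.055,0,0,0,0,0,0,0.06,0,0,0,0,0,0,0.06,0,0,0,0,0,0,0.06,0,0,0,0,0,0,0.06])

```text
t: 40.3
ee_pos: [607.6, -234.4, 115.9]
eef_rot: [179.7, 0.1, 81.6]
contact_force: [-0.3, -0.6, -0.1]
gripper_width: 59.9
```

Run:
```python
from h import *
m=robot.camera_model('wrist');im=robot.capture('wrist'); cv2.imwrite('pics/w23.png',im); st()
```

```text
t 40.35 pos [ 607.6 -234.4  116. ] rot [1.7969e+02 9.0000e-02 8.1560e+01] F [ 0.8  0.4 -1. ] w 60.3 q [-27.9  21.2  81.4   0.   77.  -19.4]
```

View pics/w23.png

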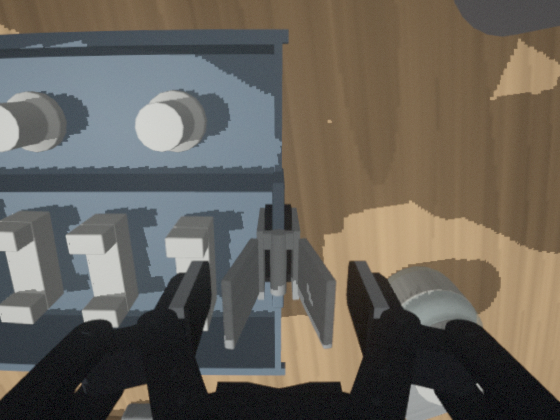

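arm_command(motion=[0,0,0,0,0,0.01,0.06,0,0,0,0,0,0.02,0.06,0,0,0,0,0,0.03,0.06,0,0,0,0,0,0.035,0.06,0,0,0,0,0,0.03,0.06])

```text
t: 40.77
ee_pos: [604.4, -232.8, 240.5]
eef_rot: [-179.7, -0.1, 81.6]
contact_force: [0.2, 0.1, 0.7]
gripper_width: 59.8
```

arm_command(motion=[0,0,0,0,0.02,0.01,0.02,0,0,0,0,0.03,0,0.0,0,0,0,0,0.035,0,0.0,0,0,0,0,0.035,0,0.0,0,0,0,0,0.03,0,0.0])

```text
t: 41.18
ee_pos: [604.7, -84.3, 264.3]
eef_rot: [179.5, 0.1, 81.1]
contact_force: [0.1, -0.3, 0.2]
gripper_width: 0.5
```

Run:
```python
from h import *
import pickle
m=robot.camera_model('wrist');im=robot.capture('wrist'); cv2.imwrite('pics/w24.png',im); st()
pickle.dump(m,open('w24.pkl','wb'))
for r in robot.place_of('wrist','ack_top'): print(r['conf'],r['pixel'],atz(m,r['pixel'],58).round(1))
im=robot.capture('scene'); 
cv2.imwrite('pics/s24z.png',cv2.resize(im[150:300,150:350],None,fx=3.8,fy=3.8,interpolation=cv2.INTER_CUBIC))
```

```text
t 41.23 pos [604.7 -79.6 264.8] rot [1.795e+02 4.000e-02 8.124e+01] F [1.5 6.1 1.1] w 0.2 q [-14.7  12.1  75.6   0.   91.7  -6. ]
0.74 [64.8, 311.4] [650.1   7.4  58. ]
0.42 [74.9, 212.5] [561.1  12.9  58. ]
```

View pics/w24.png

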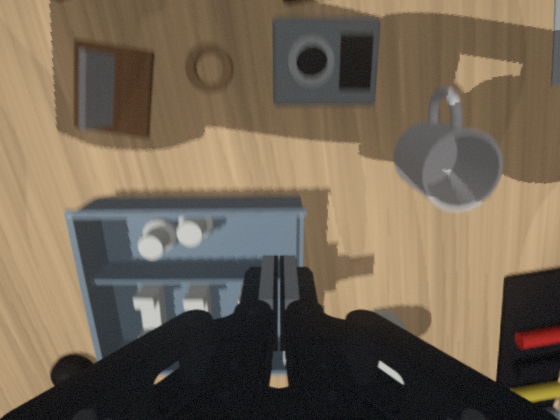

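View pics/s24z.png

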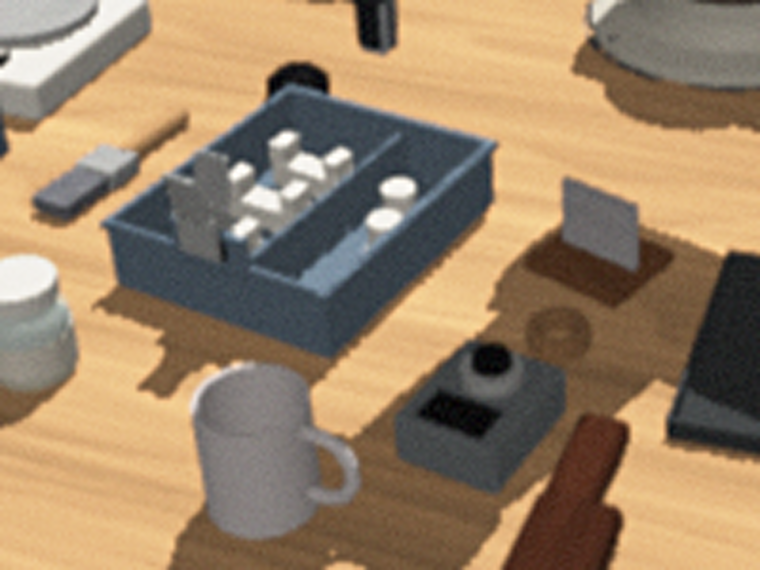

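arm_command(motion=[0,0,0,0.008,0.02,0,0.0,0,0,0,0.01,0.02,0,0.0,0,0,0,0.01,0.02,0,0.0,0,0,0,0.005,0.01,0,0.0,0,0,0,0,0,0,0.0])

```text
t: 41.75
ee_pos: [639.0, -15.7, 266.8]
eef_rot: [179.4, 0.2, 81.0]
contact_force: [0.1, 0.0, -0.4]
gripper_width: 0.3
```

Run:
```python
from h import *
import pickle
m=robot.camera_model('wrist');im=robot.capture('wrist'); cv2.imwrite('pics/w25.png',im); st()
pickle.dump(m,open('w25.pkl','wb'))
for r in robot.place_of('wrist','ack_top'): print(r['conf'],r['pixel'],atz(m,r['pixel'],58).round(1))
m4=pickle.load(open('w24.pkl','rb')); print(atz(m4,(61,312),58))
```

```text
t 41.8 pos [638.6 -16.5 266.8] rot [179.43   0.27  81.03] F [ 0.9  0.1 -0.4] w -0.3 q [-8.2 15.6 71.2 -0.3 92.7  0.7]
0.98 [148.8, 283.3] [648.4   4.4  58. ]
0.43 [362.1, 279.4] [ 604.9 -247.9   58. ]
0.18 [295.0, 147.3] [ 474.5 -132.2   58. ]
[651.02664091  10.51002629  58.        ]
```

View pics/w25.png

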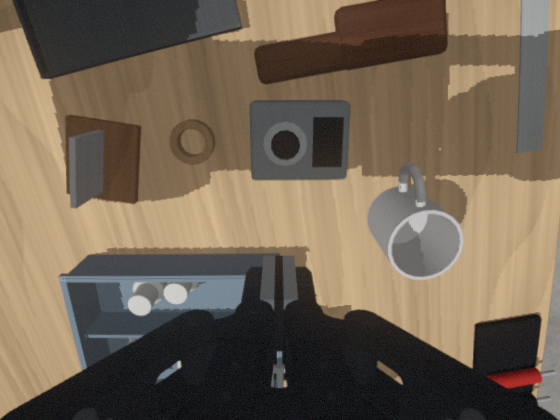

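arm_command(motion=[0,0,0,0.003,0.006,-0.035,0.0,0,0,0,0.003,0.007,-0.035,0.0,0,0,0,0.003,0.007,-0.035,0.0,0,0,0,0.002,0.005,-0.03,0.0,0,0,0,0,0,-0.01,0.0])

```text
t: 42.27
ee_pos: [649.0, 1.3, 121.9]
eef_rot: [178.9, 0.4, 80.7]
contact_force: [-0.4, 0.2, -0.5]
gripper_width: -0.3
```

Run:
```python
from h import *
import pickle
m=robot.camera_model('wrist');im=robot.capture('wrist'); cv2.imwrite('pics/w26.png',im); st()
m4=pickle.load(open('w25.pkl','rb')); print(atz(m4,(145,285),58))
```

```text
t 42.32 pos [648.7   0.8 121.6] rot [178.97   0.39  80.67] F [ 0.2  0.5 -2.1] w 0.0 q [-6.5 20.3 82.  -0.5 76.7  2.9]
[650.54174968   7.78259237  58.        ]
```

View pics/w26.png

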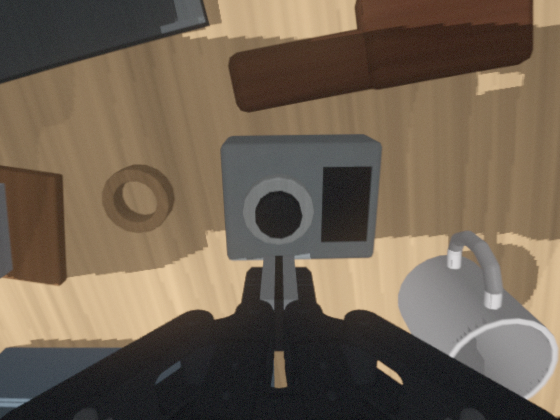

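Button centred at (279,213), and the tip column at 280 lines up. Moving to (650,8).

arm_command(motion=[0,0.01,0,0.001,0.005,-0.018,0.0,0,0.005,0,0,0.003,-0.012,0.0,0,0,0,0,0,-0.008,0.0,0,0,0,0,0,0,0.0,0,0,0,0,0,0,0.0])

```text
t: 42.73
ee_pos: [651.6, 5.1, 87.6]
eef_rot: [179.5, 0.6, 80.5]
contact_force: [0.2, 0.6, 0.8]
gripper_width: -0.1
```

arm_command(motion=[0,0,0,-0.001,0.003,-0.01,0.0,0,0,0,0,0,-0.006,0.0,0,0,0,0,0,-0.003,0.0,0,0,0,0,0,-0.002,0.0,0,0,0,0,0,0,0.0])

```text
t: 43.15
ee_pos: [652.1, 7.6, 68.7]
eef_rot: [179.2, 0.6, 80.5]
contact_force: [-1.6, -0.7, 4.4]
gripper_width: 0.0
```

arm_command(motion=[0,0,0,0,0,-0.002,0.0,0,0,0,0,0,-0.002,0.0,0,0,0,0,0,-0.002,0.0,0,0,0,0,0,-0.001,0.0,0,0,0,0,0,-0.001,0.0])

```text
t: 43.57
ee_pos: [652.7, 7.6, 67.1]
eef_rot: [179.0, 0.6, 80.5]
contact_force: [-3.5, -0.8, 6.7]
gripper_width: -0.2
```

arm_command(motion=[0,0,0,-0.001,0,-0.004,0.0,0,0,0,0,0,-0.005,0.0,0,0,0,0,0,-0.006,0.0,0,0,0,0,0,-0.006,0.0,0,0,0,0,0,-0.006,0.0])

```text
t: 43.98
ee_pos: [653.5, 7.6, 65.8]
eef_rot: [178.1, 0.6, 80.6]
contact_force: [-40.7, 1.4, 74.5]
gripper_width: 0.1
```

Run:
```python
from h import *
im=robot.capture('wrist'); cv2.imwrite('pics/w27.png',im); st()
```

```text
t 44.03 pos [653.5   7.6  65.8] rot [178.13   0.62  80.6 ] F [-40.3   2.1  75.5] w -0.0 q [-5.7 23.1 85.1 -0.8 70.   3.9]
```

View pics/w27.png

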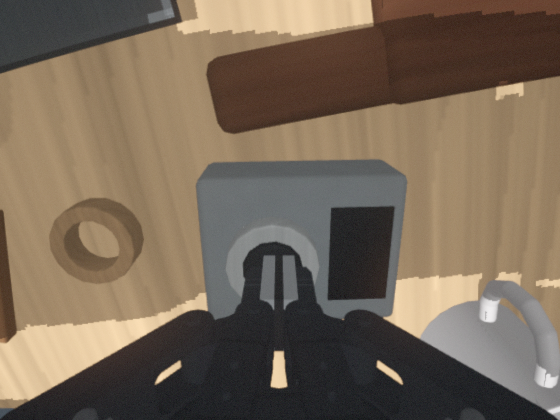

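The button is on the stop, and the 75 N I reached was more than needed. Lifting off.

arm_command(motion=[0,0,0,0,0,0.01,0.0,0,0,0,0,0,0.02,0.0,0,0,0,0,0,0.03,0.0,0,0,0,-0.005,0,0.035,0.0,0,0,0,-0.01,0,0.035,0.0])

```text
t: 44.45
ee_pos: [635.6, 8.1, 196.4]
eef_rot: [178.6, 0.6, 80.6]
contact_force: [0.0, -1.0, -0.2]
gripper_width: -0.1
```

arm_command(motion=[0,0,0,-0.02,-0.02,0.02,0.0,0,0,0,-0.02,-0.02,0.02,0.0,0,0,0,-0.02,-0.02,0.01,0.0,0,0,0,-0.02,-0.02,0,0.0,0,0,0,-0.02,-0.02,0,0.0])

```text
t: 44.87
ee_pos: [534.5, -91.3, 257.2]
eef_rot: [177.9, 0.6, 81.0]
contact_force: [0.3, -0.7, -0.7]
gripper_width: 0.0
```

arm_command(motion=[0,0,0,-0.03,0.0,0,0.0,0,0,0,-0.03,0,0,0.0,0,0,0,-0.02,0,0,0.0,0,0,0,-0.01,0,0,0.0,0,0,0,0,0,0,0.0])

```text
t: 45.28
ee_pos: [437.6, -94.7, 257.7]
eef_rot: [177.7, 0.7, 80.7]
contact_force: [0.8, -0.8, 0.1]
gripper_width: 0.0
```

Run:
```python
from h import *
st()
mt=robot.camera_model('top'); mw=robot.camera_model('wrist'); ms=robot.camera_model('scene')
im=robot.capture('wrist'); cv2.imwrite('pics/w28.png',im)
im=robot.capture('top'); cv2.imwrite('pics/t28.png',im[:300])
i2=robot.capture('scene'); cv2.imwrite('pics/s28z.png',cv2.resize(i2[160:270,150:320],None,fx=4.4,fy=4.4,interpolation=cv2.INTER_CUBIC))
for c,m in (('scene',ms),('top',mt),('wrist',mw)):
  for l,z in (('clip_pivot',92),('clip_pads',69)):
    for r in robot.place_of(c,l)[:2]: print(c,l,r['conf'],atz(m,r['pixel'],z).round(1))
```

```text
t 45.28 pos [437.6 -94.7 257.7] rot [177.73   0.7   80.71] F [ 0.8 -0.8  0.1] w 0.0 q [-22.   -8.7  97.9  -0.2  88.4 -12.7]
scene clip_pivot 0.93 [ 616.9 -233.2   92. ]
scene clip_pads 0.86 [ 602.7 -238.8   69. ]
scene clip_pads 0.62 [ 536.4 -345.    69. ]
top clip_pivot 0.63 [ 615.6 -229.    92. ]
top clip_pads 0.81 [ 609.7 -243.7   69. ]
wrist clip_pivot 0.87 [ 611.1 -241.    92. ]
wrist clip_pivot 0.27 [ 452.3 -127.7   92. ]
wrist clip_pads 0.57 [ 610.5 -237.2   69. ]
```

View pics/w28.png

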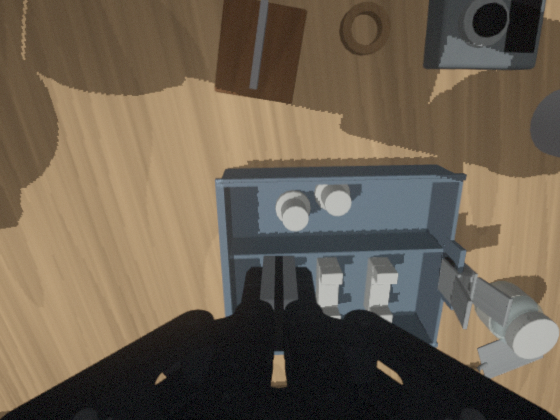

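View pics/t28.png

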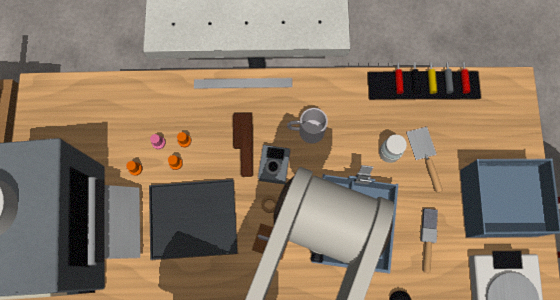

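View pics/s28z.png

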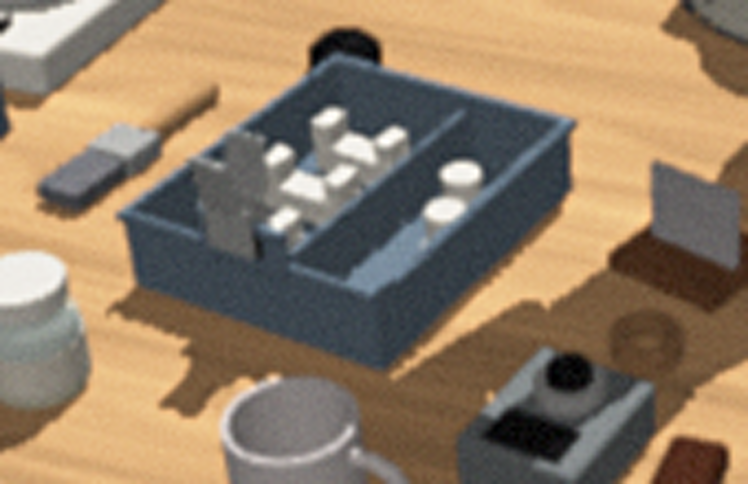

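All parts are in place, the clip is on the tab, the button is released and the arm is clear. Handing in.

Run:
```python
from h import *
st(); print(robot.finish_job())
```

```text
t 45.73 pos [439.4 -94.6 256.9] rot [177.82   0.67  80.77] F [ 0.1 -0.5  0.3] w -0.1 q [-21.9  -8.4  97.7  -0.2  88.4 -12.6]
the job is handed in; nothing more can be done
None
```

I finished the sequence and handed the job in at about 46 s. I put the three cradles in the tote's large compartment and the two feet that were there in its small one. The spring clip then went onto the label tab, and last I pressed and released the button.

**Last pictures:**
- The tray is empty, and the parts stand upright in their compartments. My gripper hid one cradle in the final wrist view, but all three show in the scene view.
- The clip is upright on the tab, and I released it within about 1 mm of the tab's middle.
- The arm is clear of everything, with no contact force. The bystanders look unmoved by eye; I did not measure them.

**What failed or disagreed:**
- **Button force:** I pressed harder than needed. The wrist force peaked near 75 N, under the 120 N limit. The button's travel can't be read directly. The force rose sharply, so I took it as bottomed, and it looks up again.
- **Foot moved:** One foot had shifted a few centimetres inside the small compartment, without the robot near it. It still stands there.
- **Clip position:** The networks' last position estimates for the clip spread by up to about 15 mm. I relied on the pictures and the release pose instead. The clip's grip force was not measured.

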